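# Gauge the fill depth of the tablet hopper

### The arm

A 6-joint arm with a two-finger parallel gripper is mounted at the origin on a cart in front of the work surface, level with it; the furniture and walls round the work are solid. World frame = base frame: x ahead of the robot, y to its left, z up, the work surface at z = 0. Lengths are in m, angles in rad, forces in N, time in s.
With the tool pointing down it reaches from about 0.35 to 0.975 m from the base axis. Payload 4.9 kg.
Tool frame: the origin (TCP) lies at the very end of the fingers, on their centre line; the grasp point (between the pads) lies 19 mm behind it; z points along the fingers, y is the direction in which the jaws open and shut (so a half turn about z gives the same grasp; the last joint's range is limited). The gripper opens to 85 mm and grips with 20 to 120 N. Pads are 22 mm wide; open, the fingers measure 114 mm over their backs; the gripper's body (76 mm by 85 mm) begins 54 mm behind the grasp point. The pads swing forward as they close: fully open they stand 13 mm farther back than shut.
Start: joints at [-1.368, 0.053, 1.613, -0, 1.476, -0.119], TCP at [0.198, -0.593, 0.231] pointing down, gripper open.
Joint ranges: [-3.01, 3.01], [-1.01, 2.22], [0.06, 2.58], [-1.02, 4.17], [0.09, 2.62], [-3.14, 3.14]. Speed limits (rad/s): [2.57, 2.57, 3.14, 3.14, 3.14, 3.14].

### API

Orientations are given as a unit quaternion [w, x, y, z].
In Python, from plant import state, eyes, job_done gives the robot as it stands.
- The arm moves only by the tool apply_moves, never from a script. Its argument "commands" is a list of rows, each an object with "linear": the shift along the tool's x, y, z in m, a list of three; "delta_rot": the turn, a rotation vector about the tool's x, y, z in degrees, a list of three; "fingers": the closure in counts, from 0 (fully open) to 255 (shut). In form: [{"linear": [x, y, z], "delta_rot": [wx, wy, wz], "fingers": fingers}, ...]. A call has exactly 8 rows; each row is the pose to reach, as a shift and turn from the pose commanded when the call began, along the tool's axes at that moment; what a row does not reach only later rows make up. A row lasts 1/10 s, in which the tool goes at most 50 mm and 8.59 degrees, less where a joint would pass 70% of its speed; a pose out of reach is approached as far as the arm can. A call with a gripper value outside its range is refused whole. The fingers move at their own pace and stop on an object; the grip force is fixed at half the most. Time passes only in rows, so rows that repeat a pose let the fingers close, or fill a call up. It gives the time, the measured TCP pose, the force and the opening at its end, in the units of the state.
- state(): the state, without advancing time (a new reading comes with each control period).
- eyes.grab_frame(name): name is "scene" or "side" or "wrist"; returns the picture (400x640x3 uint8, red, green, blue); there is no depth.
- eyes.camera_params(name): a dict with "fx", "fy", "cx", "cy" (pixels), "position" and "rotation" of the camera in the world; the wrist camera has in their place "T_tool_cam" (4x4, takes a point from camera to tool coordinates, whose origin is the TCP and whose axes are the flange's). Camera axes: x right, y down, z forward; pixel columns grow to the right and rows downward; lengths in m; the calibration is good to about 2 mm. A picture is of the moment at which its call begins: read the wrist's pose just before it. camera_params takes no time and is no camera call.
- job_done(): hands the job in, once; it reports no verdict.
The state is a dict: "time": time; "joint_pos": joint angles; "joint_vel": joint speeds; "joint_efforts": joint torques, N m; "tool_pos": TCP position; "tool_rot": TCP orientation; "contact_force": force on the tool from outside, world axes, zero at the start; "ft_torque": the same for the moment, N m; "gripper_width": opening from 0.0 (shut) to 1.0 (fully open).
Only numpy, scipy, OpenCV 4.12 (cv2) and the standard library are available. Lean on these libraries where they do the work, as an engineer would, in place of code of your own. Each camera call takes 0.05 s, during which the arm holds its last target.

### The job

Check the fill depth of the grey tablet hopper: swing the red latch lever on its top a quarter turn free, raise the blue lid until it stands upright, then take the gauge rod from its slanted stand and lower it down the guide tube until its brass collar stops on the mouth. Draw the rod right out again and finish while still holding it (do not put it down) in the air, clear of everything and at least 15 cm above the worktop, with the rod level so that its tip can be read. Do not push the two vials or the cup stack out of place.

Things in the scene. Friction and masses are not known exactly. Their poses are not given: they have to be found in the camera images.
- tube_mouth (a point): centre of the guide tube's mouth (rim plane, 127 mm above the worktop) on the hopper; axes are the hopper's. The steel tube is vertical, 16 mm bore, flared to 28 mm inside (36 mm outside) at the mouth and open below: the rod's 85 mm shaft finds no bottom, its collar stops on the rim. The lid covers it at first
- latch (a joint): red latch lever on the hopper's deck in front of the lid, turning on a vertical pivot: 0 closed (handle arm along the hopper's +y, nose over the lid's tongue and really barring it), 1.57 its stop (handle arm along the hopper's -x, away from the lid). Stays where it is left, light friction (0.5 N at the post); starts at 0 to 0.15
- latch_post (a point): middle of the bare part of the latch lever's upright round red post, 12 mm thick, top 16 mm higher than this point, the flat arm's upper face 16 mm lower; 48 mm from the pivot. Pinch it from above or push it
- latch_pivot (a point): pivot of the latch lever, vertical axis, at the height of the arm; it is 58 mm in front of the hopper's centre
- lid (a joint): blue lid 95 (x) x 84 (y) x 21 mm over the tube, hinged along the hopper's y at its far (+x) edge: 0 shut, 1.57 upright, 1.75 stop. A stiff hinge: it stays where it is left and takes about 1 to 1.5 N to move at the fin
- lid_fin (a point): middle of the white grip fin on the lid: 26 mm (hopper's x) x 12 mm (y, the way to pinch) x 27 mm high on the lid's top; this point lies 14 mm above the lid's top face, 75 mm from the hinge line along the lid and 35 mm above it. Pinched across its 12 mm it can turn between the fingers as the lid rises
- lid_hinge (a point): point on the lid's hinge axis (which runs along the hopper's y), 118 mm above the worktop, 50 mm behind the tube's axis
- gauge_grip (a point): centre of the gauge rod's yellow flat handle, 28 (x) x 12 (y, the way to pinch) x 32 mm (z, along the rod from tip to handle). Rod 10 mm thick with black ring marks, 146 mm long, 80 g; collar 34 mm across, 8 thick. Gripped here from straight above as it lies, it makes 45 degrees with the fingers: 45 degrees of tilt one way brings it upright, 45 the other way level
- gauge_tip (a point): end of the rod that is read, 130 mm from the handle's centre along the rod (same axes)
- gauge_collar (a point): centre of the collar's underside, which stops on the tube's mouth: 85 mm from the tip, 45 mm from the handle's centre along the rod
- stand: fixed white stand, base 120 x 60 mm, origin under its middle. The gauge rod lies loose in it at 45 degrees, tip down, handle up and overhanging, and lifts straight up out of it. x: horizontal direction from the rod's tip (at x -50, z 30 mm) to its handle (centre at x 42, z 122 mm); the slope's upper end is at z 89 mm
- vial_a: amber open vial with tablets, 36 mm across, 84 mm high, standing loose; origin under its middle. Leave it where it stands
- vial_b: another amber open vial with tablets, 35 mm across, 82 mm high, standing loose; origin under its middle. Leave it where it stands
- cups: column of nested paper cups, 38 mm across, 100 mm high, standing loose; origin under its middle. Leave it where it stands
- hopper: fixed grey tablet hopper, 166 (x) x 136 (y) mm, deck 115 mm high, origin under its middle. z up, -x its front (towards the robot), y its left; the tube's axis lies at x +15 mm
Not all that is in view belongs to the job. Of the things that look like the stand, the larger one is meant.

How it is judged:
On the way, in this order (a step that is already met when the one before it is completed fails the run):
1. the latch lever is swung free (value of joint latch above 1.2 rad), for 0.1 s.
2. the lid stands open (value of joint lid above 1.25 rad), for 0.2 s.
3. the rod stands in the guide tube, its collar on the mouth (distance between gauge_collar and tube_mouth below 0.005 m and angle between the z axis of gauge_tip and the z axis of tube_mouth, either way round below 0.14 rad and height (world z) of gauge_tip below 0.06 m), for 0.15 s.
At the end, for the whole second after the job is handed in: the gauge rod is held by the fingers, level within 12 degrees, its tip and handle more than 0.15 m above the worktop, touching neither hopper nor stand; the latch is still swung free (over 1.1 rad) and the lid still open (over 1.2 rad) (angle between gauge_tip's own z axis and vertical between 1.36 and 1.78 rad and height (world z) of each of gauge_tip, gauge_grip above 0.15 m and contact force between gauge and the fingers above 1 N and contact force between gauge and hopper below 0.1 N and contact force between gauge and stand below 0.1 N and value of joint latch above 1.1 rad and value of joint lid above 1.2 rad); the arm keeps its last pose, push and grip.
It fails at once if a vial or the cup stack is shifted more than 3 cm or tipped (distance of any of vial_a, vial_b, cups from where it was at the start of the episode above 0.03 m or angle between any of vial_a, vial_b, cups's own z axis and vertical above 0.5 rad).
It also fails if it takes over 67 s, if anything falls off the work surface, if the arm or the gripper's body presses on something with over 40 N, if the wrist force passes 120 N, or if a joint passes its speed limit or range.

## Working session

There is one attempt and no reset: what is moved stays moved. The work goes in short steps, Python scripts to look and compute and a tool call to move; the robot and the scene stay as the last step left them, time stands still between calls to the robot, and variables do not carry over. Pictures are saved under pics/ and viewed, and the job is handed in when it is done.

Besides the shell and the picture viewer there is one more tool, called after ">>>" by a JSON object that holds its "name" and its "arguments", one argument or row to a line. apply_moves: Moves the arm, as the interface text tells. Its arguments: {"type":"object","properties":{"commands":{"type":"array","items":{"type":"object","properties":{"linear":{"type":"array","items":{"type":"number"}},"delta_rot":{"type":"array","items":{"type":"number"}},"fingers":{"type":"number"}}}}},"required":["commands"]}

```bash
ls; mkdir -p pics; python3 - <<'E'
from plant import state, eyes
import cv2
s=state(); print(s)
for n in ("scene","side","wrist"):
    im=eyes.grab_frame(n); cv2.imwrite(f"pics/{n}0.png",im[:,:,::-1]); print(n,eyes.camera_params(n))
E
```

```text
pics
{'time': 0.0, 'joint_pos': array([-1.36802859e+00,  5.33334427e-02,  1.61430591e+00,  2.40729943e-05,
        1.47600301e+00, -1.18994043e-01]), 'joint_vel': array([ 0.00220257,  0.00067825,  0.00079419,  0.00095537, -0.00019788,
       -0.00052622]), 'joint_efforts': array([ 2.94909814e-04, -3.93674433e+01, -3.70181072e+01, -9.60674288e-05,
        7.08083229e-03, -6.81679737e-06]), 'tool_pos': array([ 0.19753196, -0.59230185,  0.23007043]), 'tool_rot': array([-1.02445660e-03,  9.87086225e-01,  1.60186562e-01, -3.09445671e-05]), 'contact_force': array([-0.76138462, -0.25013085, -0.54497344]), 'ft_torque': array([-0.06322926,  0.01215554,  0.02653947]), 'gripper_width': 0.9985160350454795}
scene {'fx': 378.620573031033, 'fy': 378.620573031033, 'cx': 324.1021402350111, 'cy': 196.23882649262322, 'position': array([ 0.28020709, -0.6122491 ,  0.73529958]), 'rotation': array([-0.3738855 ,  0.90247398, -0.19794031,  0.0810554 ])}
side {'fx': 470.1274718513181, 'fy': 470.1274718513181, 'cx': 319.72036770441093, 'cy': 197.5749561001608, 'position': array([0.23339863, 0.79378006, 0.8647629 ]), 'rotation': array([ 0.06613224, -0.16353107,  0.88934807, -0.42183424])}
wrist {'fx': 357.2559069775514, 'fy': 357.2559069775514, 'cx': 316.58914185811244, 'cy': 198.36168370534662, 'T_tool_cam': array([[-5.20069080e-05, -9.45896765e-01, -3.24467730e-01,
         8.39147096e-02],
       [ 9.99999776e-01, -2.65910942e-04,  6.14906769e-04,
         8.28803570e-04],
       [-6.67917843e-04, -3.24467625e-01,  9.45896566e-01,
        -1.42154795e-01],
       [ 0.00000000e+00,  0.00000000e+00,  0.00000000e+00,
         1.00000000e+00]])}
```

View pics/scene0.png

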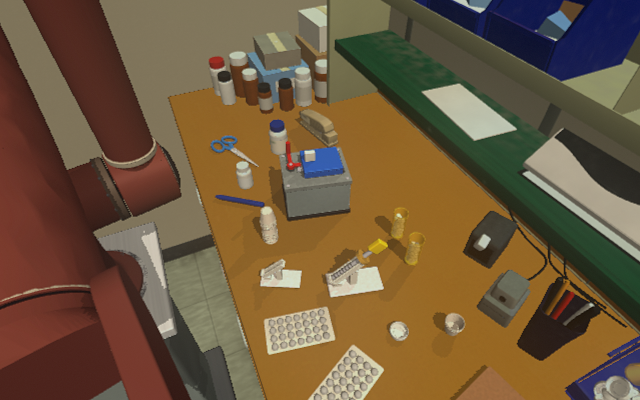

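View pics/side0.png

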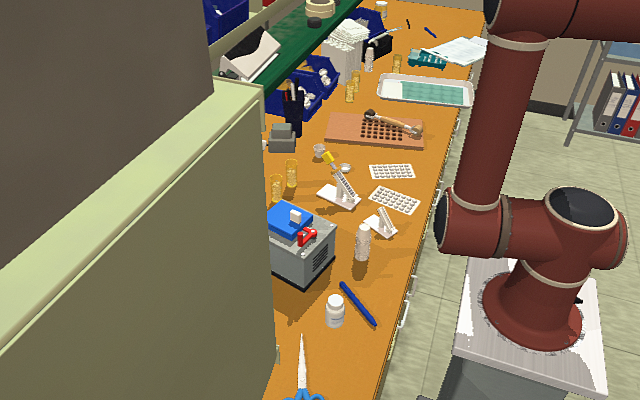

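View pics/wrist0.png

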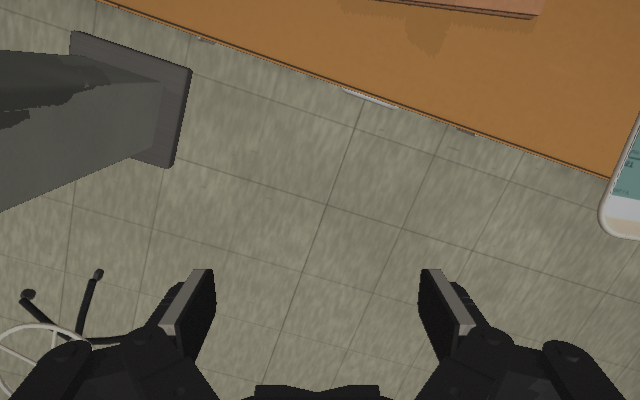

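The scene view shows the hopper at about (318,185), the large stand with the rod at (355,275) and its yellow handle at (377,246). The vials are at (400,222) and (415,248), and the cups at (268,225). The side view shows the same set. I'll zoom in on both.

```bash
python3 - <<'E'
import cv2
a=cv2.imread('pics/scene0.png')[130:310,230:450]; cv2.imwrite('pics/sc_z.png',cv2.resize(a,None,fx=3.6,fy=3.3,interpolation=2))
a=cv2.imread('pics/side0.png')[130:290,250:410]; cv2.imwrite('pics/si_z.png',cv2.resize(a,None,fx=3.7,fy=3.7,interpolation=2))
E
```

```text
(no output)
```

View pics/sc_z.png

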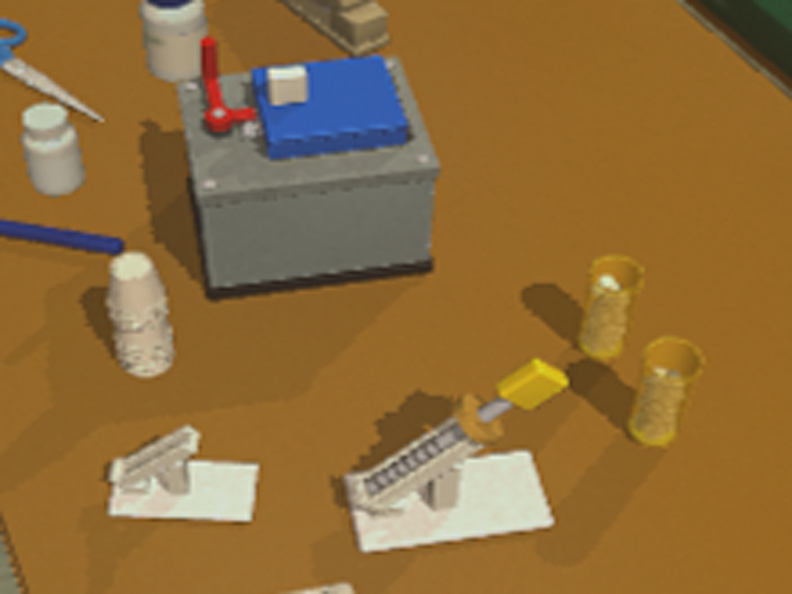

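View pics/si_z.png

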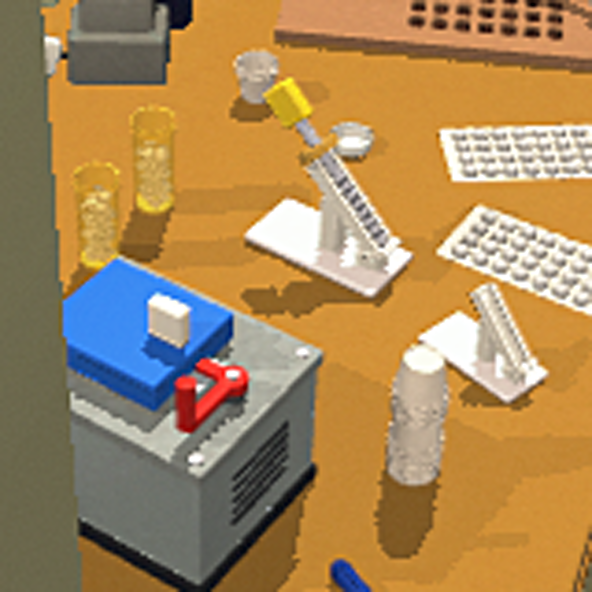

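```bash
cat > h.py <<'E'
import numpy as np, cv2
from scipy.spatial.transform import Rotation as R
from plant import state, eyes
def q2R(q): return R.from_quat([q[1],q[2],q[3],q[0]]).as_matrix()
def cam(name,st=None):
    p=eyes.camera_params(name)
    K=np.array([[p['fx'],0,p['cx']],[0,p['fy'],p['cy']],[0,0,1]])
    if name=='wrist':
        T=np.array(p['T_tool_cam']); Rt=q2R(st['tool_rot']); Rw=Rt@T[:3,:3]; t=Rt@T[:3,3]+st['tool_pos']
    else: Rw=q2R(p['rotation']); t=np.array(p['position'])
    return K,Rw,t
def ray(c,px):
    K,Rw,t=c; d=Rw@np.linalg.solve(K,[px[0],px[1],1.]); return t,d/np.linalg.norm(d)
def plane(c,px,z):
    o,d=ray(c,px); return o+d*(z-o[2])/d[2]
def tri(c1,p1,c2,p2):
    o1,d1=ray(c1,p1);o2,d2=ray(c2,p2)
    A=np.stack([d1,-d2],1); s=np.linalg.lstsq(A,o2-o1,rcond=None)[0]
    a=o1+s[0]*d1;b=o2+s[1]*d2
    return (a+b)/2,np.linalg.norm(a-b)
def proj(c,P):
    K,Rw,t=c; q=K@(Rw.T@(np.asarray(P)-t)); return q[:2]/q[2]
E
python3 - <<'E'
from h import *
sc=cam('scene');si=cam('side')
z=lambda u,v:(u/3.6+230-.3,v/3.3+130-.3)
y=lambda u,v:(u/3.7+250-.3,v/3.7+130-.3)
np.set_printoptions(precision=4,suppress=True)
for n,u,v,h in [('FL',183,85,.115),('NL',198,193,.115),('NR',438,170,.115),('FR',400,60,.115),('bNL',212,297,0),('bNR',432,270,0)]: print(n,plane(sc,z(u,v),h))
for n,u,v,h in [('NL',322,352,.115),('FL',202,472,.115)]: print('side',n,plane(si,y(u,v),h))
print('posttop',tri(sc,z(210,40),si,y(185,380)))
print('pivot',tri(sc,z(220,117),si,y(235,378)))
print('fin top', tri(sc,z(288,72),si,y(170,302)))
print('yellow', tri(sc,z(533,383),si,y(289,102)))
print('collar', tri(sc,z(478,420),si,y(320,152)))
for n,u,v in [('far L',350,485),('nL',365,550),('nR',552,522),('fR',527,452)]: print('stand',plane(sc,z(u,v),0.008))
print('vialA', plane(sc,z(615,270),.083),'vialB',plane(sc,z(672,360),.083),'cups',plane(sc,z(130,265),.1))
print(plane(si,y(153,118),.083),plane(si,y(98,175),.083),plane(si,y(425,360),.1))
E
```

```text
FL [0.4982 0.1349 0.115 ]
NL [0.4649 0.0151 0.115 ]
NR [ 0.6194 -0.0296  0.115 ]
FR [0.6545 0.0978 0.115 ]
bNL [0.467  0.0166 0.    ]
bNR [ 0.6237 -0.0242  0.    ]
side NL [0.463  0.0136 0.115 ]
side FL [0.4954 0.1377 0.115 ]
posttop (array([0.5151, 0.1171, 0.165 ]), np.float64(0.0018454800197608868))
pivot (array([0.5017, 0.0703, 0.1298]), np.float64(0.002347686808951743))
fin top (array([0.5487, 0.0579, 0.166 ]), np.float64(0.0011157242920598616))
yellow (array([ 0.573 , -0.2304,  0.1234]), np.float64(0.0021363378028466697))
collar (array([ 0.5446, -0.222 ,  0.0907]), np.float64(0.0031461439236106833))
stand [ 0.4821 -0.1854  0.008 ]
stand [ 0.4694 -0.2339  0.008 ]
stand [ 0.5814 -0.2627  0.008 ]
stand [ 0.5956 -0.2083  0.008 ]
vialA [ 0.6929 -0.1404  0.083 ] vialB [ 0.6799 -0.2238  0.083 ] cups [ 0.4048 -0.0194  0.1   ]
[ 0.6812 -0.2252  0.083 ] [ 0.6903 -0.1421  0.083 ] [ 0.4033 -0.0193  0.1   ]
```

```bash
cat >> h.py <<'E'
np.set_printoptions(precision=4,suppress=True)
def Rtool(yawdeg,tilt=0):
    """tool x at yaw (world), z down; tilt deg about tool y"""
    a=np.radians(yawdeg); x=np.array([np.cos(a),np.sin(a),0]); z=np.array([0,0,-1.]); y=np.cross(z,x)
    return np.stack([x,y,z],1)@R.from_euler('y',tilt,degrees=True).as_matrix()
def to(pos,Rt,st=None):
    st=st or state(); Rc=q2R(st['tool_rot'])
    l=Rc.T@(np.asarray(pos)-st['tool_pos']); w=R.from_matrix(Rc.T@Rt).as_rotvec(degrees=True)
    print('linear',np.round(l,4),'rot',np.round(w,2)); return l,w
def grab(name,fn):
    st=state(); im=eyes.grab_frame(name)[:,:,::-1].copy(); cv2.imwrite('pics/'+fn,im); return st,im
E
python3 - <<'E'
from h import *
sc=cam('scene');si=cam('side')
# shelf edge: line in side -> plane; intersect scene rays
def planeof(c,a,b):
    o,d1=ray(c,a);_,d2=ray(c,b); return o,np.cross(d1,d2)
o,n=planeof(si,(265,88),(360,2))
for px in [(400,97),(500,172),(600,248)]:
    p,d=ray(sc,px); print('shelf',p+d*(n@(o-p))/(n@d))
to([.52,-.08,.33],Rtool(-15)); 
E
```

```text
shelf [ 1.0861  0.4453 -0.0242]
shelf [ 0.6276 -0.3809  0.4222]
shelf [ 0.5436 -0.5402  0.5037]
linear [ 0.468  -0.3843 -0.099 ] rot [-0.09  0.02 33.44]
```

```bash
python3 - <<'E'
from h import *
sc=cam('scene');si=cam('side')
print(plane(sc,(330,103),0), plane(sc,(378,93),0),plane(si,(275,395),0))
for X in (.8,.85,.9,.95):
  print(X,end=' ')
  for px in [(340,48),(400,97),(600,250)]:
    p,d=ray(sc,px); q=p+d*(X-p[0])/d[0]; print(q,end=' ')
  for px in [(263,95),(345,12)]:
    p,d=ray(si,px); q=p+d*(X-p[0])/d[0]; print('S',q,end=' ')
  print()
E
```

```text
[0.8063 0.4832 0.    ] [1.0009 0.471  0.    ] [0.4547 0.3911 0.    ]
0.8 [0.8    0.4034 0.2364] [0.8    0.0699 0.2454] [ 0.8    -0.4718  0.2754] S [ 0.8    -0.3066  0.2316] S [ 0.8    -1.0707  0.2381] 
0.85 [0.85   0.5011 0.1884] [0.85   0.1355 0.1983] [ 0.85   -0.4583  0.2311] S [ 0.85   -0.4037  0.1757] S [ 0.85   -1.2352  0.1828] 
0.9 [0.9    0.5988 0.1404] [0.9    0.2011 0.1511] [ 0.9    -0.4447  0.1869] S [ 0.9    -0.5008  0.1198] S [ 0.9    -1.3997  0.1275] 
0.95 [0.95   0.6965 0.0924] [0.95   0.2667 0.104 ] [ 0.95   -0.4312  0.1427] S [ 0.95   -0.5979  0.0639] S [ 0.95   -1.5642  0.0722]
```

>>> {"name": "apply_moves", "arguments": {
  "commands": [
    {"linear": [0.468,-0.384,-0.099],"delta_rot": [0,0,33.4],"fingers": 0},
    {"linear": [0.468,-0.384,-0.099],"delta_rot": [0,0,33.4],"fingers": 0},
    {"linear": [0.468,-0.384,-0.099],"delta_rot": [0,0,33.4],"fingers": 0},
    {"linear": [0.468,-0.384,-0.099],"delta_rot": [0,0,33.4],"fingers": 0},
    {"linear": [0.468,-0.384,-0.099],"delta_rot": [0,0,33.4],"fingers": 0},
    {"linear": [0.468,-0.384,-0.099],"delta_rot": [0,0,33.4],"fingers": 0},
    {"linear": [0.468,-0.384,-0.099],"delta_rot": [0,0,33.4],"fingers": 0},
    {"linear": [0.468,-0.384,-0.099],"delta_rot": [0,0,33.4],"fingers": 0}
  ]
}}

```text
time: 0.95
tool_pos: [0.4083, -0.2572, 0.296]
tool_rot: [0.0, 0.991, -0.13, 0.0]
contact_force: [1.5, -0.5, 0.2]
gripper_width: 1.001
```

```bash
python3 - <<'E'
from h import *
to([.52,-.08,.33],Rtool(-15)); 
E
```

```text
linear [ 0.0621 -0.2    -0.034 ] rot [ 0.   -0.01  0.02]
```

>>> {"name": "apply_moves", "arguments": {
  "commands": [
    {"linear": [0.062,-0.2,-0.034],"delta_rot": [0,0,0],"fingers": 0},
    {"linear": [0.062,-0.2,-0.034],"delta_rot": [0,0,0],"fingers": 0},
    {"linear": [0.062,-0.2,-0.034],"delta_rot": [0,0,0],"fingers": 0},
    {"linear": [0.062,-0.2,-0.034],"delta_rot": [0,0,0],"fingers": 0},
    {"linear": [0.062,-0.2,-0.034],"delta_rot": [0,0,0],"fingers": 0},
    {"linear": [0.062,-0.2,-0.034],"delta_rot": [0,0,0],"fingers": 0},
    {"linear": [0.062,-0.2,-0.034],"delta_rot": [0,0,0],"fingers": 0},
    {"linear": [0.062,-0.2,-0.034],"delta_rot": [0,0,0],"fingers": 0}
  ]
}}

```text
time: 1.75
tool_pos: [0.5186, -0.0832, 0.3292]
tool_rot: [0.0, 0.991, -0.131, -0.001]
contact_force: [-0.2, -0.2, -0.0]
gripper_width: 1.0
```

```bash
python3 - <<'E'
from h import *
st,im=grab('wrist','w1.png'); print(st['tool_pos'],st['joint_pos'])
import pickle; pickle.dump(st,open('w1.pkl','wb'))
E
```

```text
[ 0.5186 -0.0832  0.3292] [-0.3006 -0.2258  1.7137 -0.0005  1.6547  1.5334]
```

View pics/w1.png

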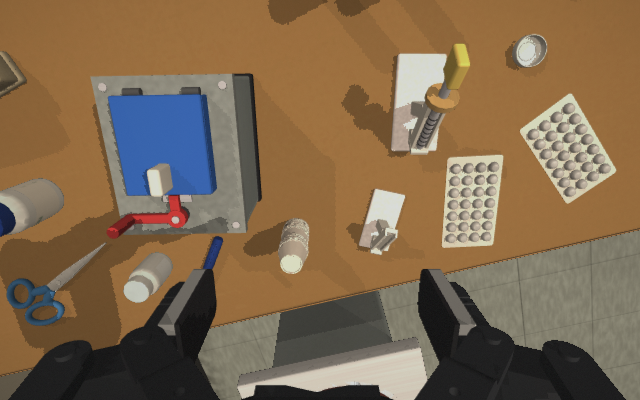

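The wrist view shows the hopper at upper left: deck corners about (93,77), (118,235) and (247,233), fin (159,180), latch pivot (177,218) and post (115,228). The stand base is at (397–440, 53–153) and the yellow handle at (457,67). Next I'll take measurements from it.

```bash
python3 - <<'E'
from h import *
im=cv2.imread('pics/w1.png')
a=im[60:250,80:270]; cv2.imwrite('pics/w1h.png',cv2.resize(a,None,fx=3,fy=3,interpolation=2))
a=im[35:165,370:490]; cv2.imwrite('pics/w1s.png',cv2.resize(a,None,fx=4.5,fy=4.5,interpolation=2))
E
```

```text
(no output)
```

View pics/w1h.png

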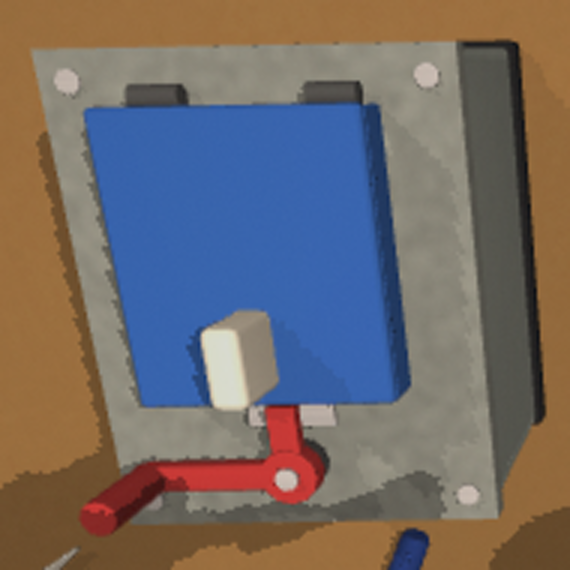

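View pics/w1s.png

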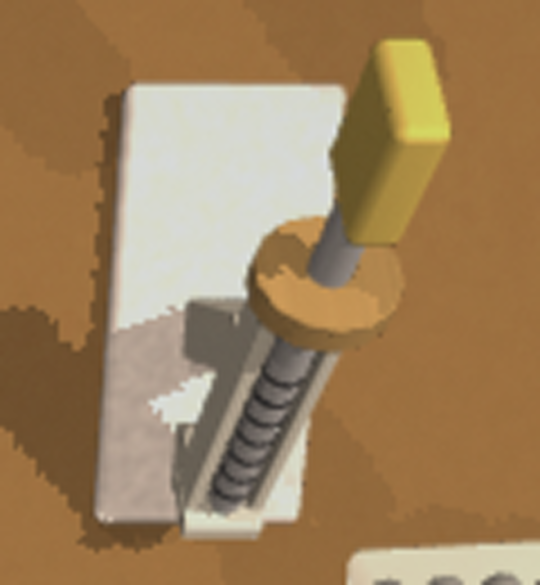

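```bash
python3 - <<'E'
from h import *
import pickle; st=pickle.load(open('w1.pkl','rb')); w=cam('wrist',st)
h=lambda u,v:(u/3+80-.33,v/3+60-.33); s=lambda u,v:(u/4.5+370-.39,v/4.5+35-.39)
ang=lambda d:np.degrees(np.arctan2(d[1],d[0]))
FL,FR,NR=[plane(w,h(*p),.115) for p in [(33,50),(458,41),(500,518)]]
print('deck',FL,FR,NR, np.linalg.norm(FL-FR),np.linalg.norm(FR-NR)); print('yaw',ang(FR-NR),ang(FL-FR)-90,'centre',(FL+NR)/2)
S1,S2,S3=[plane(w,h(*p),.117) for p in [(67,81),(427,75),(468,494)]]
print('screws',S1,S2,S3,'yaw',ang(S2-S3),ang(S1-S2)-90,'centre',(S1+S3)/2)
L1,L2,L3,L4=[plane(w,h(*p),.139) for p in [(85,110),(364,104),(398,402),(141,407)]]
print('lid',L1,L2,L3,L4,'yaw',ang(L2-L3),ang(L1-L4),ang(L1-L2)-90,ang(L4-L3)-90,'centre',(L1+L2+L3+L4)/4, np.linalg.norm(L1-L4))
print('fintop',plane(w,h(224,371),.166))
print('pivot',plane(w,h(286,480),.1345),'posttop',plane(w,h(99,520),.165))
B=[plane(w,s(*p),.008) for p in [(127,86),(345,88),(298,522),(97,520)]]
print('stand',*B,'sz',np.linalg.norm(B[0]-B[1]),np.linalg.norm(B[0]-B[3]),'yaw',ang(B[0]-B[3]),ang(B[0]-B[1])-90,ang(B[1]-B[2]),'c',sum(B)/4)
# handle top face corner region
sc=cam('scene');si=cam('side')
z=lambda u,v:(u/3.6+230-.3,v/3.3+130-.3); y=lambda u,v:(u/3.7+250-.3,v/3.7+130-.3)
for c in [(390,143)]: print('handle ctr @.122',plane(w,s(*c),.122), tri(w,s(*c),si,y(289,102)),tri(w,s(*c),sc,z(533,383)))
print('rod axis on stand: tip',plane(w,s(230,500),.030))
E
```

```text
deck [0.6547 0.0999 0.115 ] [ 0.6225 -0.03    0.115 ] [0.4638 0.01   0.115 ] 0.13382866290165968 0.16360064033745447
yaw -14.134701803312788 -13.942136540063316 centre [0.5593 0.0549 0.115 ]
screws [0.6432 0.0927 0.117 ] [ 0.6153 -0.0176  0.117 ] [0.4765 0.0174 0.117 ] yaw -14.136398906625658 -14.177967161398811 centre [0.5598 0.055  0.117 ]
lid [0.6315 0.0789 0.139 ] [ 0.6115 -0.0021  0.139 ] [0.5209 0.021  0.139 ] [0.5412 0.1026 0.139 ] yaw -14.312592647466596 -14.743411766307572 -13.906269421301687 -13.930354048994872 centre [0.5763 0.0501 0.139 ] 0.09343798776910818
fintop [0.5499 0.0571 0.166 ]
pivot [0.5036 0.0692 0.1345] posttop [0.5149 0.1149 0.165 ]
stand [ 0.5984 -0.207   0.008 ] [ 0.5828 -0.2633  0.008 ] [ 0.4693 -0.2329  0.008 ] [ 0.4852 -0.1764  0.008 ] sz 0.058398516433620075 0.11733618604255827 yaw -15.11623818941354 -15.57090726776012 -15.005368213244195 c [ 0.5339 -0.2199  0.008 ]
handle ctr @.122 [ 0.5743 -0.2318  0.122 ] (array([ 0.5735, -0.2327,  0.1208]), np.float64(0.0015103819591344519)) (array([ 0.5741, -0.2308,  0.1242]), np.float64(0.000783169497618962))
rod axis on stand: tip [ 0.4865 -0.2096  0.03  ]
```

```bash
python3 - <<'E'
from h import *
sc=cam('scene'); print('bottle',plane(sc,(279,152),0),plane(sc,(277,124),.08))
to([.515,.1152,.20],Rtool(-14.1))
E
```

```text
bottle [0.5401 0.2915 0.    ] [0.5527 0.3237 0.08  ]
linear [-0.0551 -0.1907  0.1293] rot [ 0.02  0.05 -1.  ]
```

>>> {"name": "apply_moves", "arguments": {
  "commands": [
    {"linear": [-0.055,-0.191,0.1],"delta_rot": [0,0,-1],"fingers": 130},
    {"linear": [-0.055,-0.191,0.129],"delta_rot": [0,0,-1],"fingers": 130},
    {"linear": [-0.055,-0.191,0.129],"delta_rot": [0,0,-1],"fingers": 130},
    {"linear": [-0.055,-0.191,0.129],"delta_rot": [0,0,-1],"fingers": 130},
    {"linear": [-0.055,-0.191,0.129],"delta_rot": [0,0,-1],"fingers": 130},
    {"linear": [-0.055,-0.191,0.129],"delta_rot": [0,0,-1],"fingers": 130},
    {"linear": [-0.055,-0.191,0.129],"delta_rot": [0,0,-1],"fingers": 130},
    {"linear": [-0.055,-0.191,0.129],"delta_rot": [0,0,-1],"fingers": 130}
  ]
}}

```text
time: 2.6
tool_pos: [0.5163, 0.1154, 0.2021]
tool_rot: [0.0, 0.992, -0.123, 0.001]
contact_force: [0.3, -0.2, 0.3]
gripper_width: 0.488
```

```bash
python3 - <<'E'
from h import *
st,im=grab('wrist','w2.png'); print(st['tool_pos'],st['gripper_width']); w=cam('wrist',st); print(proj(w,[.515,.1152,.165]),proj(w,[.5035,.0691,.1345]))
to([.515,.1152,.139],Rtool(-14.1))
E
```

```text
[0.5163 0.1154 0.2021] 0.4882619534446512
[316.3152 239.8679] [391.3863 218.9592]
linear [-0.0016  0.0006  0.0634] rot [-0.03 -0.14  0.01]
```

View pics/w2.png

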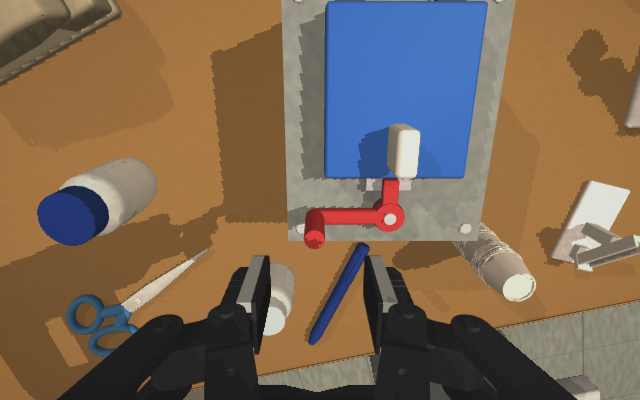

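The post top sits at (314,239) and I predicted (316,240), so they agree. I'll descend and pinch.

>>> {"name": "apply_moves", "arguments": {
  "commands": [
    {"linear": [-0.0016,0,0.03],"delta_rot": [0,0,0],"fingers": 130},
    {"linear": [-0.0016,0,0.055],"delta_rot": [0,0,0],"fingers": 130},
    {"linear": [-0.0016,0,0.063],"delta_rot": [0,0,0],"fingers": 130},
    {"linear": [-0.0016,0,0.063],"delta_rot": [0,0,0],"fingers": 255},
    {"linear": [-0.0016,0,0.063],"delta_rot": [0,0,0],"fingers": 255},
    {"linear": [-0.0016,0,0.063],"delta_rot": [0,0,0],"fingers": 255},
    {"linear": [-0.0016,0,0.063],"delta_rot": [0,0,0],"fingers": 255},
    {"linear": [-0.0016,0,0.063],"delta_rot": [0,0,0],"fingers": 255}
  ]
}}

```text
time: 3.45
tool_pos: [0.5152, 0.1173, 0.1396]
tool_rot: [-0.0, 0.993, -0.121, 0.002]
contact_force: [0.5, 0.6, 3.8]
gripper_width: 0.115
```

```bash
python3 - <<'E'
from h import *
st=state(); print(st['tool_pos'],st['gripper_width'],st['contact_force'])
piv=np.array([.5035,.0691]); p=st['tool_pos']; d=p[:2]-piv
Rc=q2R(st['tool_rot']); r=np.linalg.norm(d); print(r,np.degrees(np.arctan2(d[1],d[0]))+14.1)
a0=np.arctan2(d[1],d[0]); 
for k in np.linspace(0,1.45,15)[1:]:
    q=np.r_[piv+.048*np.array([np.cos(a0+k),np.sin(a0+k)]),p[2]]; print(np.round(k,2),np.round(Rc.T@(q-p),3))
E
```

```text
[0.5152 0.1173 0.1396] 0.11450618760613321 [0.5411 0.593  3.8062]
0.04955137944263808 90.46104578661367
0.1 [-0.005  0.002 -0.   ]
0.21 [-0.01   0.003 -0.   ]
0.31 [-0.015  0.004 -0.   ]
0.41 [-0.019  0.006 -0.   ]
0.52 [-0.024  0.008 -0.   ]
0.62 [-0.028  0.011 -0.   ]
0.72 [-0.032  0.014 -0.   ]
0.83 [-0.035  0.017 -0.   ]
0.93 [-0.038  0.021 -0.   ]
1.04 [-0.041  0.025 -0.   ]
1.14 [-0.043  0.03  -0.   ]
1.24 [-0.045  0.034 -0.   ]
1.35 [-0.047  0.039 -0.   ]
1.45 [-0.047  0.044 -0.   ]
```

>>> {"name": "apply_moves", "arguments": {
  "commands": [
    {"linear": [-0.005,0.001,-0.001],"delta_rot": [0,0,0],"fingers": 255},
    {"linear": [-0.01,0.002,-0.001],"delta_rot": [0,0,0],"fingers": 255},
    {"linear": [-0.015,0.004,-0.001],"delta_rot": [0,0,0],"fingers": 255},
    {"linear": [-0.019,0.006,-0.001],"delta_rot": [0,0,0],"fingers": 255},
    {"linear": [-0.024,0.008,-0.001],"delta_rot": [0,0,0],"fingers": 255},
    {"linear": [-0.028,0.011,-0.001],"delta_rot": [0,0,0],"fingers": 255},
    {"linear": [-0.032,0.014,-0.001],"delta_rot": [0,0,0],"fingers": 255},
    {"linear": [-0.035,0.017,-0.001],"delta_rot": [0,0,0],"fingers": 255}
  ]
}}

```text
time: 4.25
tool_pos: [0.4758, 0.113, 0.1398]
tool_rot: [-0.005, 0.993, -0.121, 0.0]
contact_force: [-17.3, 17.9, 8.7]
gripper_width: 0.113
```

```bash
python3 - <<'E'
from h import *
st=state(); print(st['tool_pos'],st['gripper_width'],st['contact_force'])
piv=np.array([.5035,.0691]); p=st['tool_pos']; d=p[:2]-piv
Rc=q2R(st['tool_rot']); r=np.linalg.norm(d); a0=np.arctan2(d[1],d[0]); print(r,np.degrees(a0)+14.1-90)
base=np.radians(90-14.1)
for k in [.93,1.04,1.14,1.24,1.35,1.45,1.53]:
    q=np.r_[piv+.0485*np.array([np.cos(base+k),np.sin(base+k)]),p[2]]; print(np.round(k,2),np.round(Rc.T@(q-p),3))
E
```

```text
[0.4758 0.113  0.1398] 0.11255218921243978 [-17.3418  17.8737   8.7002]
0.05194419079744657 46.32190837731147
0.93 [-0.001  0.007 -0.   ]
1.04 [-0.004  0.011 -0.   ]
1.14 [-0.007  0.016 -0.   ]
1.24 [-0.008  0.02  -0.   ]
1.35 [-0.01   0.025 -0.   ]
1.45 [-0.011  0.03  -0.   ]
1.53 [-0.011  0.034 -0.   ]
```

```bash
python3 - <<'E'
from h import *
st,im=grab('wrist','w3.png'); cv2.imwrite('pics/w3z.png',cv2.resize(im[150:400,180:500],None,fx=2.4,fy=2.4,interpolation=2))
st,im=grab('side','s3.png'); cv2.imwrite('pics/s3z.png',cv2.resize(im[150:290,250:430],None,fx=4,fy=4,interpolation=2)); print(st['contact_force'],st['ft_torque'],st['tool_pos'])
E
```

```text
[-12.0601  11.037   12.7662] [ 1.6945  1.7932 -0.1369] [0.4733 0.1124 0.1394]
```

View pics/w3z.png

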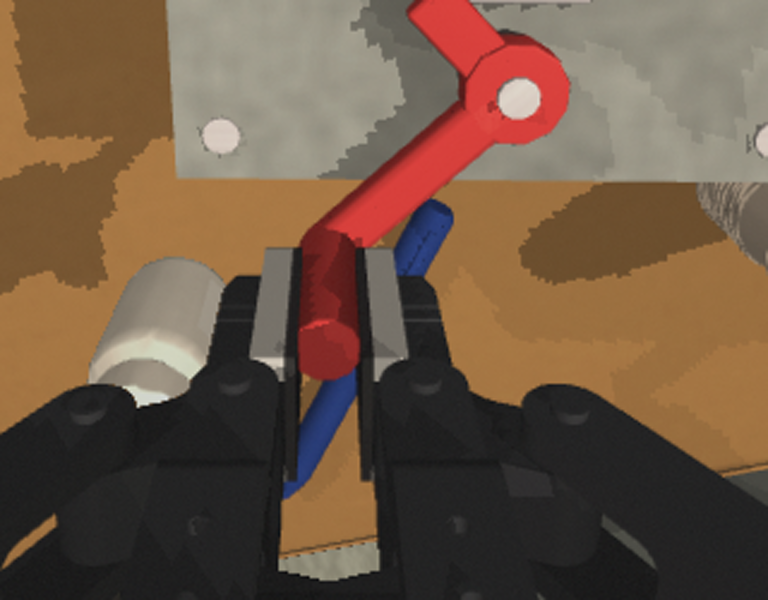

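View pics/s3z.png

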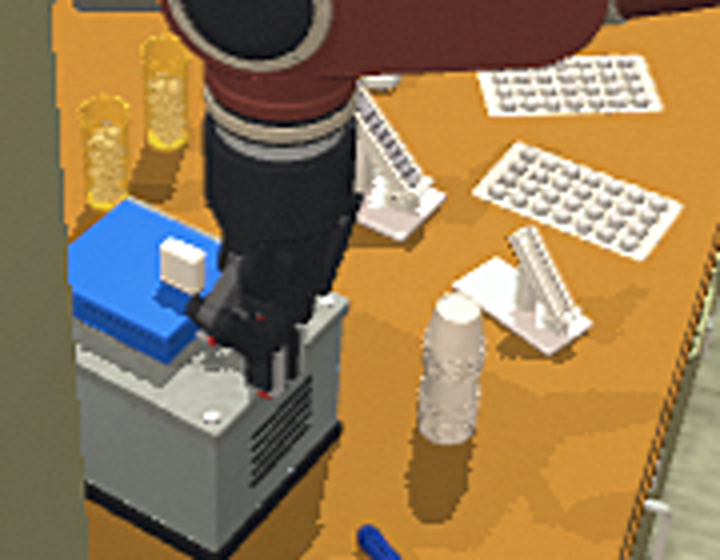

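The post is still between the pads and the latch stands at about 50°. The pinch is binding a little, so I'll loosen it to a cage, rise 3 mm, and push on.

>>> {"name": "apply_moves", "arguments": {
  "commands": [
    {"linear": [0,0.002,-0.003],"delta_rot": [0,0,0],"fingers": 200},
    {"linear": [0,0.003,-0.003],"delta_rot": [0,0,0],"fingers": 200},
    {"linear": [-0.002,0.008,-0.003],"delta_rot": [0,0,0],"fingers": 200},
    {"linear": [-0.005,0.013,-0.003],"delta_rot": [0,0,0],"fingers": 200},
    {"linear": [-0.008,0.018,-0.003],"delta_rot": [0,0,0],"fingers": 200},
    {"linear": [-0.01,0.023,-0.003],"delta_rot": [0,0,0],"fingers": 200},
    {"linear": [-0.011,0.028,-0.003],"delta_rot": [0,0,0],"fingers": 200},
    {"linear": [-0.011,0.032,-0.003],"delta_rot": [0,0,0],"fingers": 200}
  ]
}}

```text
time: 5.15
tool_pos: [0.4573, 0.0801, 0.1418]
tool_rot: [0.0, 0.993, -0.122, 0.0]
contact_force: [-0.6, -0.1, -0.1]
gripper_width: 0.214
```

```bash
python3 - <<'E'
from h import *
st,im=grab('wrist','w4.png'); cv2.imwrite('pics/w4z.png',cv2.resize(im[150:400,180:500],None,fx=2.4,fy=2.4,interpolation=2))
print(st['contact_force'],st['ft_torque'],st['tool_pos'],st['gripper_width'])
x=np.array([.97,-.2436]);y=np.array([.2436,.97]);d=st['tool_pos'][:2]-[.5597,.055]; print('hopper xy',d@x,d@y)
E
```

```text
[-0.573  -0.0873 -0.076 ] [ 0.1406  0.1029 -0.0433] [0.4573 0.0801 0.1418] 0.21380253672802993
hopper xy -0.10545672910815017 -0.0006319233715973315
```

View pics/w4z.png

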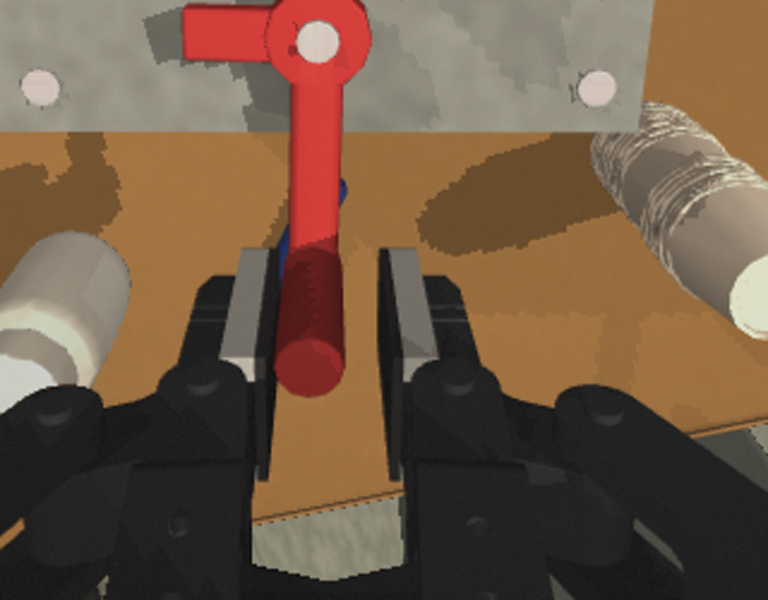

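The latch is at about 90° with no residual force. Next I'll rise and go to the fin.

```bash
python3 - <<'E'
from h import *
to([.550,.0574,.20],Rtool(-14.1))
E
```

```text
linear [ 0.0953 -0.0007 -0.0581] rot [ 0.04 -0.02  0.1 ]
```

>>> {"name": "apply_moves", "arguments": {
  "commands": [
    {"linear": [0,0,-0.045],"delta_rot": [0,0,0],"fingers": 170},
    {"linear": [0,0,-0.058],"delta_rot": [0,0,0],"fingers": 170},
    {"linear": [0.045,-0.0007,-0.058],"delta_rot": [0,0,0],"fingers": 150},
    {"linear": [0.0953,-0.0007,-0.058],"delta_rot": [0,0,0],"fingers": 150},
    {"linear": [0.0953,-0.0007,-0.058],"delta_rot": [0,0,0],"fingers": 150},
    {"linear": [0.0953,-0.0007,-0.058],"delta_rot": [0,0,0],"fingers": 150},
    {"linear": [0.0953,-0.0007,-0.058],"delta_rot": [0,0,0],"fingers": 150},
    {"linear": [0.0953,-0.0007,-0.058],"delta_rot": [0,0,0],"fingers": 150}
  ]
}}

```text
time: 6.0
tool_pos: [0.5495, 0.0587, 0.2005]
tool_rot: [-0.0, 0.993, -0.121, 0.001]
contact_force: [-0.3, 0.9, -0.1]
gripper_width: 0.414
```

```bash
python3 - <<'E'
from h import *
st,im=grab('wrist','w5.png'); w=cam('wrist',st); print(st['tool_pos'],st['gripper_width'],proj(w,[.55,.0574,.1665]))
to([.550,.0574,.1425],Rtool(-14.1))
E
```

```text
[0.5495 0.0587 0.2005] 0.4138647918776411 [317.4642 238.9072]
linear [0.0007 0.0012 0.0581] rot [-0.01 -0.08  0.17]
```

View pics/w5.png

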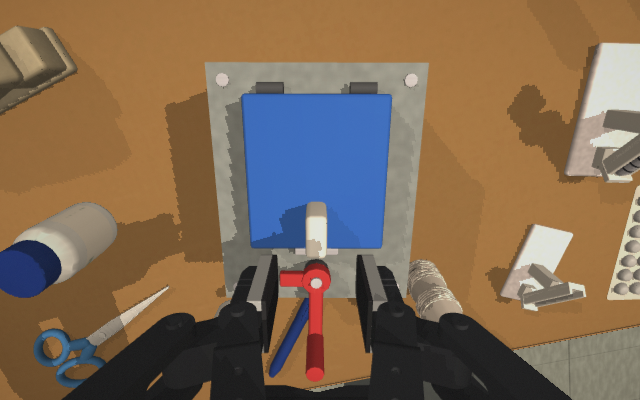

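The fin top is at (316,238), where I predicted it. I'll descend and pinch.

>>> {"name": "apply_moves", "arguments": {
  "commands": [
    {"linear": [0.0007,0.001,0.03],"delta_rot": [0,0,0],"fingers": 150},
    {"linear": [0.0007,0.001,0.05],"delta_rot": [0,0,0],"fingers": 150},
    {"linear": [0.0007,0.001,0.058],"delta_rot": [0,0,0],"fingers": 150},
    {"linear": [0.0007,0.001,0.058],"delta_rot": [0,0,0],"fingers": 255},
    {"linear": [0.0007,0.001,0.058],"delta_rot": [0,0,0],"fingers": 255},
    {"linear": [0.0007,0.001,0.058],"delta_rot": [0,0,0],"fingers": 255},
    {"linear": [0.0007,0.001,0.058],"delta_rot": [0,0,0],"fingers": 255},
    {"linear": [0.0007,0.001,0.058],"delta_rot": [0,0,0],"fingers": 255}
  ]
}}

```text
time: 6.85
tool_pos: [0.5508, 0.0586, 0.1429]
tool_rot: [-0.001, 0.993, -0.121, 0.0]
contact_force: [-0.1, 5.2, -2.3]
gripper_width: 0.127
```

```bash
python3 - <<'E'
from h import *
st=state(); print(st['tool_pos'],st['gripper_width'],st['contact_force'])
p=st['tool_pos']; c=np.array([.5597,.055]); hx=np.array([.97,-.2436])
X=(p[:2]-c)@hx; zg=p[2]+.019
u=X-.065; v=zg-.118; print('rel hinge',u,v)
for k in np.radians([5,10,15,20,25,30,35,40,45,50,55,60,65,70,75,80,85]):
    x=u*np.cos(k)+v*np.sin(k); z=-u*np.sin(k)+v*np.cos(k)
    print(round(np.degrees(k)),'lin',round(x-u,3),0,-round(z-v,3))
E
```

```text
[0.5508 0.0586 0.1429] 0.12706799027559537 [-0.0934  5.1927 -2.282 ]
rel hinge -0.07453619643044138 0.04385798067958349
5 lin 0.004 0 -0.006
10 lin 0.009 0 -0.012
15 lin 0.014 0 -0.018
20 lin 0.019 0 -0.023
25 lin 0.026 0 -0.027
30 lin 0.032 0 -0.031
35 lin 0.039 0 -0.035
40 lin 0.046 0 -0.038
45 lin 0.053 0 -0.04
50 lin 0.06 0 -0.041
55 lin 0.068 0 -0.042
60 lin 0.075 0 -0.043
65 lin 0.083 0 -0.042
70 lin 0.09 0 -0.041
75 lin 0.098 0 -0.039
80 lin 0.105 0 -0.037
85 lin 0.112 0 -0.034
```

>>> {"name": "apply_moves", "arguments": {
  "commands": [
    {"linear": [0.003,0,-0.006],"delta_rot": [0,-3,0],"fingers": 255},
    {"linear": [0.007,0,-0.012],"delta_rot": [0,-6,0],"fingers": 255},
    {"linear": [0.011,0,-0.018],"delta_rot": [0,-9,0],"fingers": 255},
    {"linear": [0.015,0,-0.023],"delta_rot": [0,-12,0],"fingers": 255},
    {"linear": [0.022,0,-0.027],"delta_rot": [0,-12,0],"fingers": 255},
    {"linear": [0.028,0,-0.031],"delta_rot": [0,-12,0],"fingers": 255},
    {"linear": [0.035,0,-0.035],"delta_rot": [0,-12,0],"fingers": 255},
    {"linear": [0.042,0,-0.038],"delta_rot": [0,-12,0],"fingers": 255}
  ]
}}

```text
time: 7.65
tool_pos: [0.5891, 0.049, 0.1787]
tool_rot: [-0.014, 0.987, -0.12, -0.107]
contact_force: [-3.2, 5.5, -7.8]
gripper_width: 0.124
```

```bash
python3 - <<'E'
from h import *
st,im=grab('scene','sc6.png'); cv2.imwrite('pics/sc6z.png',im[80:280,200:520].repeat(2,0).repeat(2,1))
print(st['tool_pos'],st['gripper_width'],st['contact_force'],st['ft_torque'])
Rc=q2R(st['tool_rot']); g=st['tool_pos']-.019*Rc[:,2]; c=np.array([.5597,.055]); hx=np.array([.97,-.2436])
u=(g[:2]-c)@hx-.065; v=g[2]-.118; k0=np.arctan2(v,-u); k=np.degrees(k0-np.arctan2(.0439,.0745)); print('r',np.hypot(u,v),'lid deg',k)
r=.0866
for kd in [45,50,55,60,65,70,75,80,84]:
    a=np.radians(kd)+np.arctan2(.0439,.0745); t={45:-12,50:-9,55:-6,60:-3}.get(kd,0)
    gg=np.array([*(c+hx*(.065-r*np.cos(a))+ [0,0]),.118+r*np.sin(a)]); gg[:2]+= (g[:2]-c-hx*((g[:2]-c)@hx))
    Rt=Rtool(-14.1,t); print(kd,end=' '); to(gg+.019*Rt[:,2],Rt,st)
E
```

```text
[0.5891 0.049  0.1787] 0.1244988686827906 [-3.1951  5.517  -7.8446] [ 0.8594  0.8399 -0.261 ]
r 0.08502638373954338 lid deg 38.17043387937693
45 linear [ 0.0082  0.     -0.0065] rot [-0.07  0.44  0.2 ]
50 linear [ 0.016   0.0001 -0.0097] rot [-0.08  3.44  0.2 ]
55 linear [ 0.0242  0.0001 -0.0123] rot [-0.08  6.44  0.2 ]
60 linear [ 0.0325  0.0001 -0.0143] rot [-0.09  9.44  0.2 ]
65 linear [ 0.0409  0.0001 -0.0157] rot [-0.09 12.44  0.2 ]
70 linear [ 0.0484  0.0002 -0.0163] rot [-0.09 12.44  0.2 ]
75 linear [ 0.056   0.0002 -0.0162] rot [-0.09 12.44  0.2 ]
80 linear [ 0.0635  0.0002 -0.0155] rot [-0.09 12.44  0.2 ]
84 linear [ 0.0695  0.0003 -0.0144] rot [-0.09 12.44  0.2 ]
```

View pics/sc6z.png

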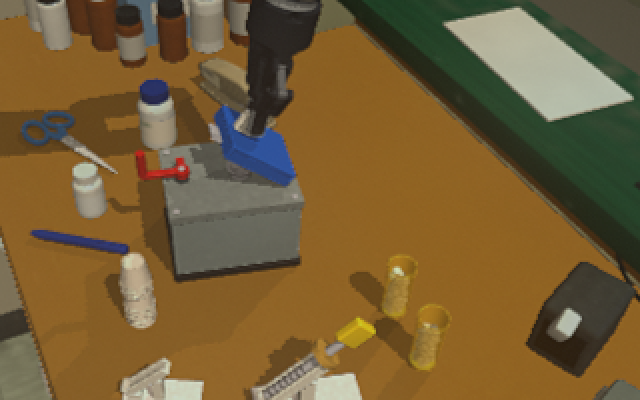

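The lid is about 38° up and the forces are small, so I'll continue.

>>> {"name": "apply_moves", "arguments": {
  "commands": [
    {"linear": [0.008,0,-0.0065],"delta_rot": [0,0,0],"fingers": 255},
    {"linear": [0.016,0,-0.01],"delta_rot": [0,3,0],"fingers": 255},
    {"linear": [0.024,0,-0.0123],"delta_rot": [0,6,0],"fingers": 255},
    {"linear": [0.0325,0,-0.0143],"delta_rot": [0,9,0],"fingers": 255},
    {"linear": [0.041,0,-0.0157],"delta_rot": [0,12,0],"fingers": 255},
    {"linear": [0.0485,0,-0.0163],"delta_rot": [0,12,0],"fingers": 255},
    {"linear": [0.056,0,-0.0162],"delta_rot": [0,12,0],"fingers": 255},
    {"linear": [0.0635,0,-0.0155],"delta_rot": [0,12,0],"fingers": 255}
  ]
}}

```text
time: 8.5
tool_pos: [0.6522, 0.0333, 0.181]
tool_rot: [-0.001, 0.993, -0.121, -0.004]
contact_force: [-6.9, 6.1, -2.0]
gripper_width: 0.124
```

```bash
python3 - <<'E'
from h import *
st,im=grab('scene','sc7.png'); cv2.imwrite('pics/sc7z.png',im[80:280,200:520].repeat(2,0).repeat(2,1))
print(st['tool_pos'],st['gripper_width'],st['contact_force'],st['ft_torque'])
Rc=q2R(st['tool_rot']); g=st['tool_pos']-.019*Rc[:,2]; c=np.array([.5597,.055]); hx=np.array([.97,-.2436])
u=(g[:2]-c)@hx-.065; v=g[2]-.118; k0=np.arctan2(v,-u); k=np.degrees(k0-np.arctan2(.0439,.0745)); print('r',np.hypot(u,v),'lid deg',k)
r=.0866
for kd in [84,87,90]:
    a=np.radians(kd)+np.arctan2(.0439,.0745)
    gg=np.array([*(c+hx*(.065-r*np.cos(a))+ [0,0]),.118+r*np.sin(a)]); gg[:2]+= (g[:2]-c-hx*((g[:2]-c)@hx))
    Rt=Rtool(-14.1,0); print(kd,end=' '); to(gg+.019*Rt[:,2],Rt,st)
E
```

```text
[0.6522 0.0333 0.181 ] 0.12429531841681096 [-6.9099  6.0644 -1.9639] [ 1.0014  1.477  -0.024 ]
r 0.08741463633590107 lid deg 79.68489160210989
84 linear [0.0059 0.0001 0.0032] rot [-0.08  0.47  0.19]
87 linear [0.01   0.0001 0.0052] rot [-0.08  0.47  0.19]
90 linear [0.014  0.0001 0.0073] rot [-0.08  0.47  0.19]
```

View pics/sc7z.png

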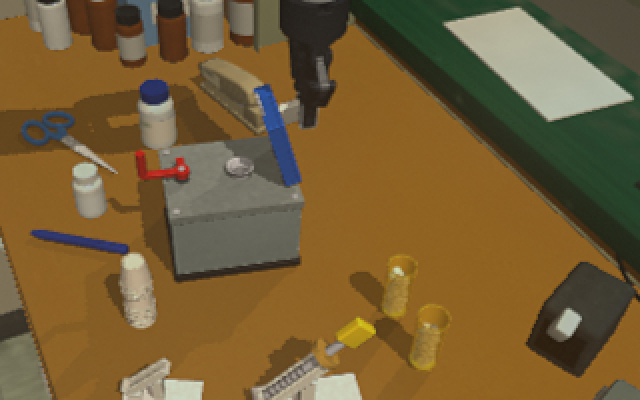

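>>> {"name": "apply_moves", "arguments": {
  "commands": [
    {"linear": [0.006,0,0.003],"delta_rot": [0,0,0],"fingers": 255},
    {"linear": [0.01,0,0.005],"delta_rot": [0,0,0],"fingers": 255},
    {"linear": [0.014,0,0.007],"delta_rot": [0,0,0],"fingers": 255},
    {"linear": [0.016,0,0.008],"delta_rot": [0,0,0],"fingers": 255},
    {"linear": [0.016,0,0.008],"delta_rot": [0,0,0],"fingers": 255},
    {"linear": [0.016,0,0.008],"delta_rot": [0,0,0],"fingers": 150},
    {"linear": [0.016,0,0.008],"delta_rot": [0,0,0],"fingers": 150},
    {"linear": [0.016,0,0.008],"delta_rot": [0,0,0],"fingers": 150}
  ]
}}

```text
time: 9.35
tool_pos: [0.6711, 0.0272, 0.1752]
tool_rot: [0.0, 0.993, -0.122, 0.001]
contact_force: [-0.2, 0.7, 0.6]
gripper_width: 0.413
```

```bash
python3 - <<'E'
from h import *
st,im=grab('scene','sc8.png'); cv2.imwrite('pics/sc8z.png',im[100:240,240:440].repeat(3,0).repeat(3,1))
print(st['tool_pos'],st['gripper_width'],st['contact_force'])
to([.5744,-.2309,.26],Rtool(-15.2),st)
E
```

```text
[0.6711 0.0272 0.1752] 0.412928411657267 [-0.2475  0.6549  0.5631]
linear [-0.0313  0.2738 -0.0849] rot [-0.   -0.15  1.23]
```

View pics/sc8z.png

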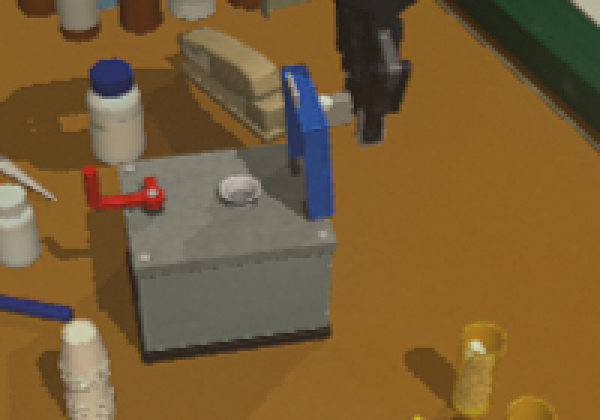

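The lid is upright and the tube mouth is visible at about (320,163) in the full frame. I'll lift clear and go over the rod handle.

>>> {"name": "apply_moves", "arguments": {
  "commands": [
    {"linear": [0.002,0,-0.045],"delta_rot": [0,0,0],"fingers": 130},
    {"linear": [0.002,0,-0.09],"delta_rot": [0,0,0],"fingers": 130},
    {"linear": [0.0,0.03,-0.1],"delta_rot": [0,0,0],"fingers": 130},
    {"linear": [-0.031,0.274,-0.1],"delta_rot": [0,0,1],"fingers": 130},
    {"linear": [-0.031,0.274,-0.1],"delta_rot": [0,0,1],"fingers": 130},
    {"linear": [-0.031,0.274,-0.1],"delta_rot": [0,0,1],"fingers": 130},
    {"linear": [-0.031,0.274,-0.1],"delta_rot": [0,0,1],"fingers": 130},
    {"linear": [-0.031,0.274,-0.1],"delta_rot": [0,0,1],"fingers": 130}
  ]
}}

```text
time: 10.2
tool_pos: [0.5731, -0.2332, 0.2746]
tool_rot: [0.0, 0.991, -0.13, 0.001]
contact_force: [0.6, 0.2, 0.8]
gripper_width: 0.492
```

```bash
python3 - <<'E'
from h import *
to([.5744,-.2309,.20],Rtool(-15.2))
E
```

```text
linear [ 0.0005 -0.0026  0.0746] rot [ 0.04 -0.09  0.21]
```

>>> {"name": "apply_moves", "arguments": {
  "commands": [
    {"linear": [0.0005,-0.002,0.04],"delta_rot": [0,0,0.2],"fingers": 130},
    {"linear": [0.0005,-0.002,0.07],"delta_rot": [0,0,0.2],"fingers": 130},
    {"linear": [0.0005,-0.002,0.075],"delta_rot": [0,0,0.2],"fingers": 130},
    {"linear": [0.0005,-0.002,0.075],"delta_rot": [0,0,0.2],"fingers": 130},
    {"linear": [0.0005,-0.002,0.075],"delta_rot": [0,0,0.2],"fingers": 130},
    {"linear": [0.0005,-0.002,0.075],"delta_rot": [0,0,0.2],"fingers": 130},
    {"linear": [0.0005,-0.002,0.075],"delta_rot": [0,0,0.2],"fingers": 130},
    {"linear": [0.0005,-0.002,0.075],"delta_rot": [0,0,0.2],"fingers": 130}
  ]
}}

```text
time: 11.0
tool_pos: [0.5757, -0.2292, 0.2]
tool_rot: [0.0, 0.991, -0.132, 0.001]
contact_force: [-0.2, -0.1, -0.2]
gripper_width: 0.494
```

```bash
python3 - <<'E'
from h import *
st,im=grab('wrist','w9.png'); w=cam('wrist',st); print(st['tool_pos'])
o=np.array([.5339,-.2199,0]); a=np.radians(-15.2); sx=np.array([np.cos(a),np.sin(a),0]); z=np.array([0,0,1.])
g=o+.042*sx+.122*z; d=(sx+z)/2**.5; m=(z-sx)/2**.5
sy=np.cross(z,sx)
for i in (-1,1):
  for j in (-1,1):
    for l in (-1,1):
      if l>0 or 1: cv2.circle(im,tuple(int(round(v)) for v in proj(w,g+i*.016*d+j*.014*m+l*.006*sy)),1,(0,0,255),-1)
for q in (g-.130*d,g-.045*d): cv2.circle(im,tuple(int(round(v)) for v in proj(w,q)),2,(255,0,255),-1)
cv2.imwrite('pics/w9z.png',cv2.resize(im[60:330,200:440],None,fx=2.2,fy=2.2,interpolation=2))
E
```

```text
[ 0.5757 -0.2292  0.2   ]
```

View pics/w9z.png

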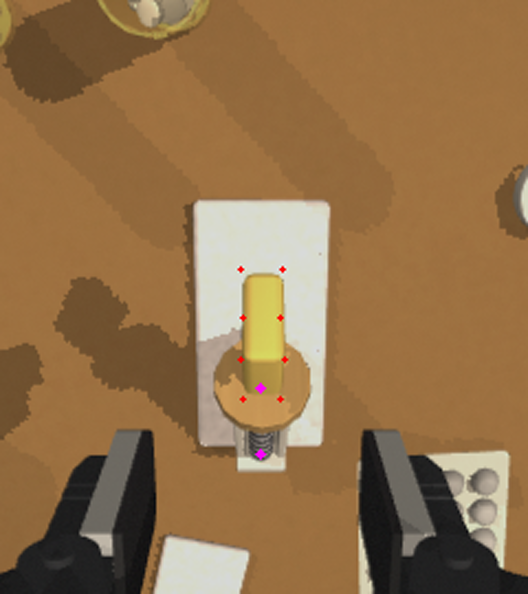

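The prediction matches the handle (centre column 263 against 262, top edge within about 1.5 mm). I'll descend, grip and lift.

```bash
python3 - <<'E'
from h import *
to([.5740,-.2310,.103],Rtool(-15.2))
E
```

```text
linear [-0.0011  0.0022  0.0966] rot [ 0.02 -0.07  0.05]
```

>>> {"name": "apply_moves", "arguments": {
  "commands": [
    {"linear": [-0.001,0.0015,0.04],"delta_rot": [0,0,0],"fingers": 130},
    {"linear": [-0.001,0.0015,0.08],"delta_rot": [0,0,0],"fingers": 130},
    {"linear": [-0.001,0.0015,0.0965],"delta_rot": [0,0,0],"fingers": 130},
    {"linear": [-0.001,0.0015,0.0965],"delta_rot": [0,0,0],"fingers": 130},
    {"linear": [-0.001,0.0015,0.0965],"delta_rot": [0,0,0],"fingers": 255},
    {"linear": [-0.001,0.0015,0.0965],"delta_rot": [0,0,0],"fingers": 255},
    {"linear": [-0.001,0.0015,0.0965],"delta_rot": [0,0,0],"fingers": 255},
    {"linear": [-0.001,0.0015,0.0965],"delta_rot": [0,0,0],"fingers": 255}
  ]
}}

```text
time: 11.85
tool_pos: [0.5755, -0.2311, 0.1052]
tool_rot: [0.001, 0.991, -0.132, 0.002]
contact_force: [0.9, 0.0, 6.1]
gripper_width: 0.132
```

```bash
python3 - <<'E'
from h import *
st=state(); print(st['tool_pos'],st['gripper_width'],st['contact_force'])
to([.5740,-.2310,.25],Rtool(-15.2))
E
```

```text
[ 0.5755 -0.2311  0.1052] 0.13171070728913736 [0.8675 0.0399 6.0521]
linear [-0.0008  0.0004 -0.1448] rot [ 0.06 -0.29  0.04]
```

>>> {"name": "apply_moves", "arguments": {
  "commands": [
    {"linear": [0,0,-0.015],"delta_rot": [0,0,0],"fingers": 255},
    {"linear": [0,0,-0.04],"delta_rot": [0,0,0],"fingers": 255},
    {"linear": [0,0,-0.075],"delta_rot": [0,0,0],"fingers": 255},
    {"linear": [0,0,-0.11],"delta_rot": [0,0,0],"fingers": 255},
    {"linear": [0,0,-0.145],"delta_rot": [0,0,0],"fingers": 255},
    {"linear": [0,0,-0.145],"delta_rot": [0,0,0],"fingers": 255},
    {"linear": [0,0,-0.145],"delta_rot": [0,0,0],"fingers": 255},
    {"linear": [0,0,-0.145],"delta_rot": [0,0,0],"fingers": 255}
  ]
}}

```text
time: 12.65
tool_pos: [0.5728, -0.2298, 0.2456]
tool_rot: [-0.001, 0.991, -0.132, -0.001]
contact_force: [-0.4, 0.1, -1.0]
gripper_width: 0.132
```

```bash
python3 - <<'E'
from h import *
st,im=grab('scene','sc10.png'); cv2.imwrite('pics/sc10z.png',im[100:300,260:480].repeat(3,0).repeat(3,1))
st,im=grab('side','s10.png'); cv2.imwrite('pics/s10z.png',im[60:260,260:440].repeat(3,0).repeat(3,1))
st=state(); print(st['tool_pos'],st['gripper_width'],st['contact_force'])
E
```

```text
[ 0.5727 -0.2298  0.2449] 0.13049444748367878 [-0.2728  0.1275 -2.0137]
```

View pics/sc10z.png

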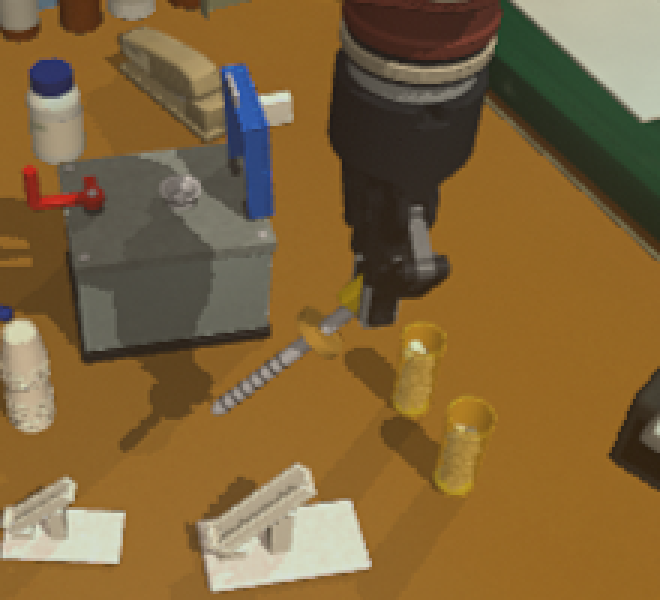

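View pics/s10z.png

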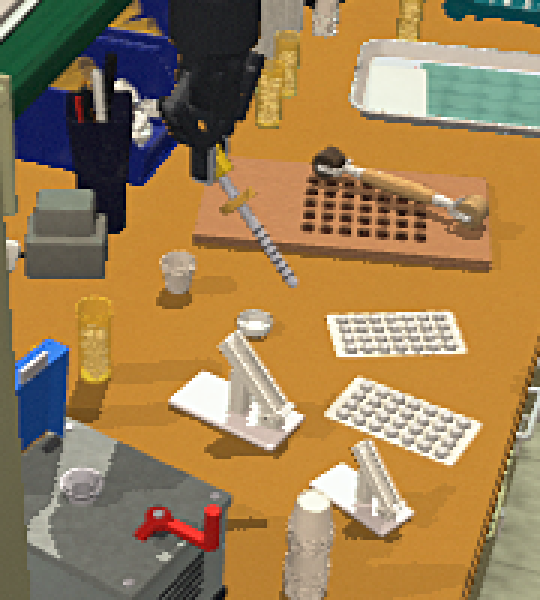

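The rod is held. In the scene view the tip is at (331,237) and the collar at (366,211). In the side view the tip is at (358,155) and the collar at (339,127). The tube mouth is at (320,163) in scene and (287,222) in side.

```bash
python3 - <<'E'
from h import *
sc=cam('scene');si=cam('side'); st=state(); Rc=q2R(st['tool_rot'])
S=lambda u,v:(u/3+260-.33,v/3+100-.33); D=lambda u,v:(u/3+260-.33,v/3+60-.33)
tip,e=tri(sc,S(214,411),si,D(294,285)); col,e2=tri(sc,S(320,332),si,D(238,202))
print(tip,e,col,e2); print('tip in tool',Rc.T@(tip-st['tool_pos']),'col',Rc.T@(col-st['tool_pos']))
v=col-tip; print('len',np.linalg.norm(v),'dir tool',Rc.T@v/np.linalg.norm(v))
print('nominal tip', np.array([-.0919,0,.0919-.019]), 'col',np.array([-.0318,0,.0318-.019]))
print('mouth',tri(sc,S(181,190),si,D(82,485)),plane(sc,S(181,190),.127),plane(si,D(82,485),.127))
print('pred mouth',np.array([.5597,.055])+.015*np.array([.97,-.2436]))
E
```

```text
[ 0.4813 -0.2041  0.1714] 7.265327718496931e-05 [ 0.5424 -0.2206  0.2326] 0.0023480197079652544
tip in tool [-0.0947 -0.0008  0.0739] col [-0.0316 -0.0009  0.0124]
len 0.08805836232995083 dir tool [ 0.7157 -0.0005 -0.6984]
nominal tip [-0.0919  0.      0.0729] col [-0.0318  0.      0.0128]
mouth (array([0.5732, 0.0538, 0.1241]), np.float64(0.0021109277223028446)) [0.573  0.0511 0.127 ] [0.5707 0.0572 0.127 ]
pred mouth [0.5742 0.0513]
```

```bash
cat >> h.py <<'E'
TIP=np.array([-.0938,-.0005,.0745]); COL=np.array([-.0322,-.0005,.0135])
E
python3 - <<'E'
from h import *
Rt=Rtool(-14.1,45)
to([.545,-.20,.30],Rt)
E
```

```text
linear [-0.0348 -0.0215 -0.0549] rot [ 0.37 45.22 -1.03]
```

>>> {"name": "apply_moves", "arguments": {
  "commands": [
    {"linear": [0,-0.005,-0.03],"delta_rot": [0,8,0],"fingers": 255},
    {"linear": [-0.01,-0.015,-0.055],"delta_rot": [0,16,0],"fingers": 255},
    {"linear": [-0.02,-0.022,-0.055],"delta_rot": [0,24,0],"fingers": 255},
    {"linear": [-0.03,-0.022,-0.055],"delta_rot": [0.2,32,-0.5],"fingers": 255},
    {"linear": [-0.035,-0.022,-0.055],"delta_rot": [0.3,40,-1],"fingers": 255},
    {"linear": [-0.035,-0.022,-0.055],"delta_rot": [0.4,45.2,-1],"fingers": 255},
    {"linear": [-0.035,-0.022,-0.055],"delta_rot": [0.4,45.2,-1],"fingers": 255},
    {"linear": [-0.035,-0.022,-0.055],"delta_rot": [0.4,45.2,-1],"fingers": 255}
  ]
}}

```text
time: 13.55
tool_pos: [0.5452, -0.1998, 0.3011]
tool_rot: [0.047, 0.917, -0.114, 0.38]
contact_force: [-0.7, -0.2, 0.1]
gripper_width: 0.131
```

```bash
python3 - <<'E'
from h import *
st=state(); print(st['tool_pos'],st['joint_pos'],st['contact_force']); Rt=Rtool(-14.1,45)
print('tip',st['tool_pos']+q2R(st['tool_rot'])@TIP)
to(np.array([.5738,.0518,.175])-Rt@TIP,Rt)
E
```

```text
[ 0.5452 -0.1998  0.3011] [-0.5992 -0.5761  2.1489  0.3335  0.8431  1.09  ] [-0.6833 -0.1994  0.0975]
tip [ 0.5322 -0.196   0.1821]
linear [-0.0193 -0.2505 -0.0092] rot [ 0.01 -0.02 -0.03]
```

>>> {"name": "apply_moves", "arguments": {
  "commands": [
    {"linear": [-0.0193,-0.25,-0.0092],"delta_rot": [0,0,0],"fingers": 255},
    {"linear": [-0.0193,-0.25,-0.0092],"delta_rot": [0,0,0],"fingers": 255},
    {"linear": [-0.0193,-0.25,-0.0092],"delta_rot": [0,0,0],"fingers": 255},
    {"linear": [-0.0193,-0.25,-0.0092],"delta_rot": [0,0,0],"fingers": 255},
    {"linear": [-0.0193,-0.25,-0.0092],"delta_rot": [0,0,0],"fingers": 255},
    {"linear": [-0.0193,-0.25,-0.0092],"delta_rot": [0,0,0],"fingers": 255},
    {"linear": [-0.0193,-0.25,-0.0092],"delta_rot": [0,0,0],"fingers": 255},
    {"linear": [-0.0193,-0.25,-0.0092],"delta_rot": [0,0,0],"fingers": 255}
  ]
}}

```text
time: 14.35
tool_pos: [0.5877, 0.0467, 0.2954]
tool_rot: [0.048, 0.916, -0.114, 0.381]
contact_force: [-0.2, -0.7, -1.3]
gripper_width: 0.129
```

```bash
python3 - <<'E'
from h import *
st,im=grab('scene','sc11.png'); cv2.imwrite('pics/sc11z.png',cv2.resize(im[80:220,240:400],None,fx=4,fy=4,interpolation=2))
st,im=grab('side','s11.png'); cv2.imwrite('pics/s11z.png',cv2.resize(im[110:270,250:390],None,fx=4,fy=4,interpolation=2))
st,im=grab('wrist','w11.png')
st=state(); print(st['tool_pos'],st['joint_pos'],st['contact_force'],'tip',st['tool_pos']+q2R(st['tool_rot'])@TIP)
E
```

```text
[0.5873 0.0454 0.2952] [ 0.0511 -0.505   2.1141 -0.3009  0.7896  2.0009] [ 0.1408 -0.3221 -0.6844] tip [0.5746 0.0491 0.1762]
```

View pics/sc11z.png

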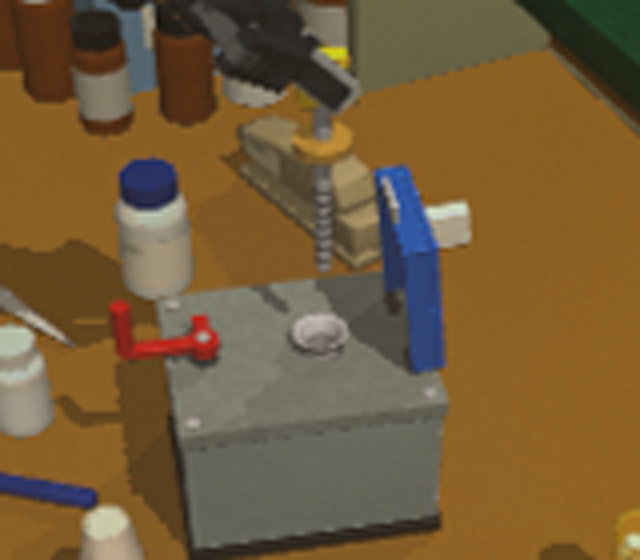

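View pics/s11z.png

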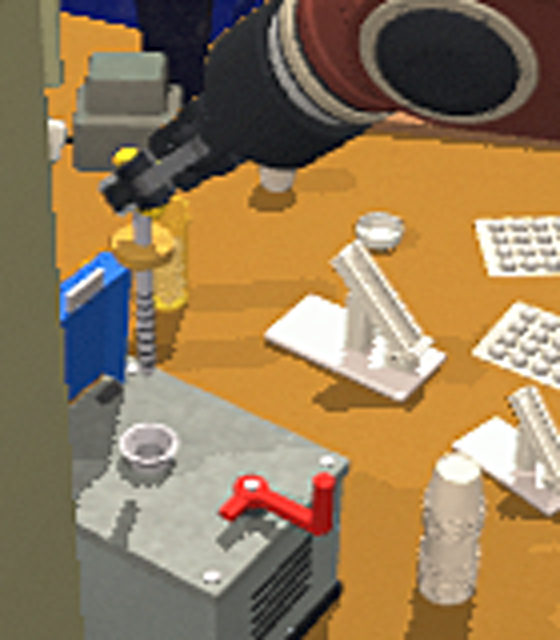

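View pics/w11.png

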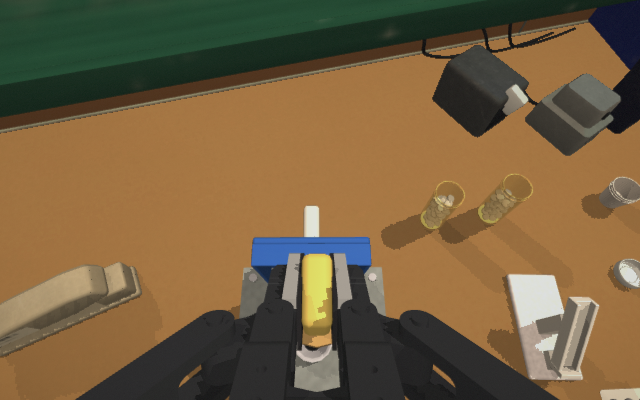

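The rod hangs upright above the mouth. Zoomed tip: scene (324,270), side (149,373). Mouth centre: scene (320,333), side (149,443). Triangulating from these:

```bash
python3 - <<'E'
from h import *
sc=cam('scene');si=cam('side'); st=state(); Rc=q2R(st['tool_rot'])
S=lambda u,v:(u/4+240-.37,v/4+80-.37); D=lambda u,v:(u/4+250-.37,v/4+110-.37)
tip,e=tri(sc,S(324,270),si,D(149,373)); col,e2=tri(sc,S(322,143),si,D(143,245)); m,e3=tri(sc,S(320,333),si,D(149,443))
print('tip',tip,e,'col',col,e2,'mouth',m,e3, plane(sc,S(320,333),.125),plane(si,D(149,443),.125))
print('tip cmd',st['tool_pos']+Rc@TIP,'col cmd',st['tool_pos']+Rc@COL)
print('proj pred mouth', proj(sc,[.5742,.0513,.127]),S(320,333),proj(si,[.5742,.0513,.127]),D(149,443))
v=col-tip; print('tilt xy',v[:2]/v[2])
E
```

```text
tip [0.5737 0.0496 0.1767] 0.0015948047842060777 col [0.5741 0.0496 0.2659] 0.00016826507995585247 mouth [0.5728 0.0532 0.1259] 5.4612016559855305e-05 [0.5733 0.0542 0.125 ] [0.5732 0.0523 0.125 ]
tip cmd [0.5746 0.0491 0.1762] col cmd [0.5748 0.0491 0.2629]
proj pred mouth [320.4289 162.832 ] (319.63, 162.88) [286.6307 219.377 ] (286.88, 220.38)
tilt xy [0.0042 0.0003]
```

```bash
python3 - <<'E'
from h import *
Rt=Rtool(-14.1,45)
for z in (.17,.118,.07): to(np.array([.5741,.0517,z])-Rt@TIP,Rt)
E
```

```text
linear [-0.0049 -0.0024  0.0039] rot [ 0.16 -0.2  -0.13]
linear [-0.0418 -0.0024  0.0405] rot [ 0.16 -0.2  -0.13]
linear [-0.0759 -0.0024  0.0743] rot [ 0.16 -0.2  -0.13]
```

>>> {"name": "apply_moves", "arguments": {
  "commands": [
    {"linear": [-0.005,-0.0024,0.004],"delta_rot": [0,0,0],"fingers": 255},
    {"linear": [-0.005,-0.0024,0.004],"delta_rot": [0,0,0],"fingers": 255},
    {"linear": [-0.013,-0.0024,0.012],"delta_rot": [0,0,0],"fingers": 255},
    {"linear": [-0.02,-0.0024,0.019],"delta_rot": [0,0,0],"fingers": 255},
    {"linear": [-0.027,-0.0024,0.026],"delta_rot": [0,0,0],"fingers": 255},
    {"linear": [-0.034,-0.0024,0.033],"delta_rot": [0,0,0],"fingers": 255},
    {"linear": [-0.041,-0.0024,0.04],"delta_rot": [0,0,0],"fingers": 255},
    {"linear": [-0.041,-0.0024,0.04],"delta_rot": [0,0,0],"fingers": 255}
  ]
}}

```text
time: 15.3
tool_pos: [0.5862, 0.0499, 0.2346]
tool_rot: [0.048, 0.917, -0.113, 0.379]
contact_force: [-1.6, -0.4, -1.6]
gripper_width: 0.132
```

```bash
python3 - <<'E'
from h import *
st,im=grab('scene','sc12.png'); cv2.imwrite('pics/sc12z.png',cv2.resize(im[80:220,240:400],None,fx=4,fy=4,interpolation=2))
st,im=grab('side','s12.png'); cv2.imwrite('pics/s12z.png',cv2.resize(im[110:270,250:390],None,fx=4,fy=4,interpolation=2))
st=state(); print(st['tool_pos'],st['contact_force'],st['ft_torque'],'tip',st['tool_pos']+q2R(st['tool_rot'])@TIP)
Rt=Rtool(-14.1,45)
for z in (.09,.06,.045,.040): to(np.array([.5741,.0517,z])-Rt@TIP,Rt)
E
```

```text
[0.5872 0.0499 0.2373] [ 0.2105 -0.431  -1.2989] [0.0896 0.4129 0.0302] tip [0.5744 0.0536 0.1183]
linear [-0.0197  0.002   0.0203] rot [ 0.02 -0.18  0.02]
linear [-0.041   0.002   0.0415] rot [ 0.02 -0.18  0.02]
linear [-0.0516  0.002   0.0521] rot [ 0.02 -0.18  0.02]
linear [-0.0552  0.002   0.0556] rot [ 0.02 -0.18  0.02]
```

View pics/sc12z.png

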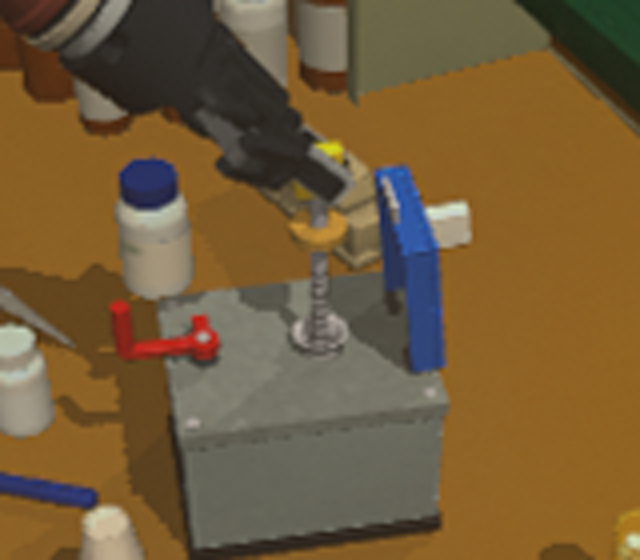

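View pics/s12z.png

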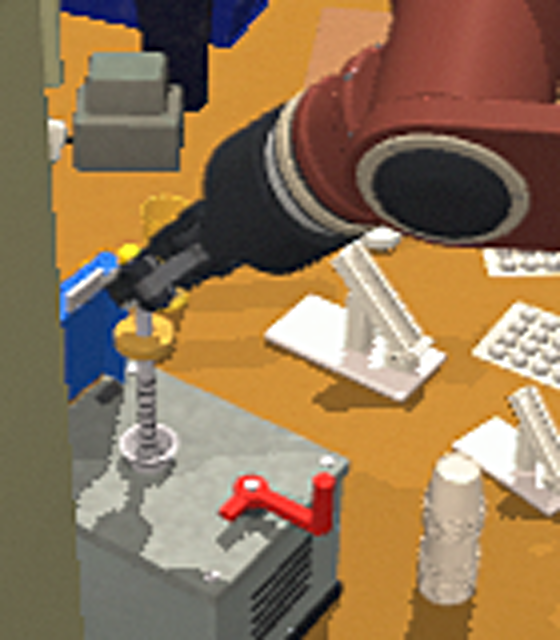

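The tip is inside the flare and centred in both views, with low force. Lowering further.

>>> {"name": "apply_moves", "arguments": {
  "commands": [
    {"linear": [-0.008,0.001,0.008],"delta_rot": [0,0,0],"fingers": 255},
    {"linear": [-0.015,0.001,0.015],"delta_rot": [0,0,0],"fingers": 255},
    {"linear": [-0.022,0.001,0.022],"delta_rot": [0,0,0],"fingers": 255},
    {"linear": [-0.029,0.001,0.029],"delta_rot": [0,0,0],"fingers": 255},
    {"linear": [-0.036,0.001,0.036],"delta_rot": [0,0,0],"fingers": 255},
    {"linear": [-0.042,0.001,0.042],"delta_rot": [0,0,0],"fingers": 255},
    {"linear": [-0.047,0.001,0.047],"delta_rot": [0,0,0],"fingers": 255},
    {"linear": [-0.049,0.001,0.049],"delta_rot": [0,0,0],"fingers": 255}
  ]
}}

```text
time: 16.2
tool_pos: [0.5868, 0.0488, 0.167]
tool_rot: [0.047, 0.917, -0.113, 0.381]
contact_force: [-0.8, 0.8, -0.7]
gripper_width: 0.129
```

```bash
python3 - <<'E'
from h import *
st=state(); print(st['tool_pos'],st['contact_force'],st['ft_torque'],'tip',st['tool_pos']+q2R(st['tool_rot'])@TIP)
E
```

```text
[0.5868 0.0488 0.167 ] [-0.8432  0.7531 -0.691 ] [ 0.1175  0.3974 -0.0253] tip [0.5739 0.0525 0.048 ]
```

>>> {"name": "apply_moves", "arguments": {
  "commands": [
    {"linear": [-0.001,0,0.001],"delta_rot": [0,0,0],"fingers": 255},
    {"linear": [-0.002,0,0.002],"delta_rot": [0,0,0],"fingers": 255},
    {"linear": [-0.003,0,0.003],"delta_rot": [0,0,0],"fingers": 255},
    {"linear": [-0.0035,0,0.0035],"delta_rot": [0,0,0],"fingers": 255},
    {"linear": [-0.004,0,0.004],"delta_rot": [0,0,0],"fingers": 255},
    {"linear": [-0.0045,0,0.0045],"delta_rot": [0,0,0],"fingers": 255},
    {"linear": [-0.005,0,0.005],"delta_rot": [0,0,0],"fingers": 255},
    {"linear": [-0.005,0,0.005],"delta_rot": [0,0,0],"fingers": 255}
  ]
}}

```text
time: 17.0
tool_pos: [0.5874, 0.0489, 0.1617]
tool_rot: [0.047, 0.916, -0.113, 0.382]
contact_force: [-0.0, -1.1, 0.1]
gripper_width: 0.134
```

```bash
python3 - <<'E'
from h import *
st,im=grab('scene','sc13.png'); cv2.imwrite('pics/sc13z.png',cv2.resize(im[100:200,260:380],None,fx=5,fy=5,interpolation=2))
st,im=grab('side','s13.png'); cv2.imwrite('pics/s13z.png',cv2.resize(im[150:270,250:350],None,fx=5,fy=5,interpolation=2))
st=state(); print(st['tool_pos'],st['contact_force'],st['ft_torque'],'tip',st['tool_pos']+q2R(st['tool_rot'])@TIP)
E
```

```text
[0.5874 0.0489 0.1616] [ 0.2474 -0.3086 -1.2177] [0.1027 0.3079 0.0103] tip [0.5748 0.0526 0.0426]
```

View pics/sc13z.png

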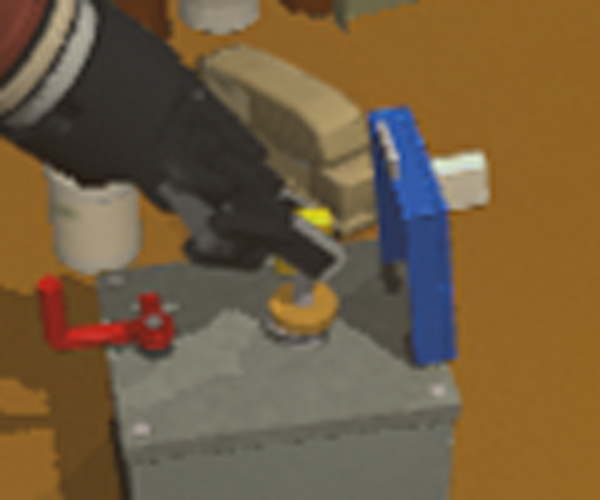

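View pics/s13z.png

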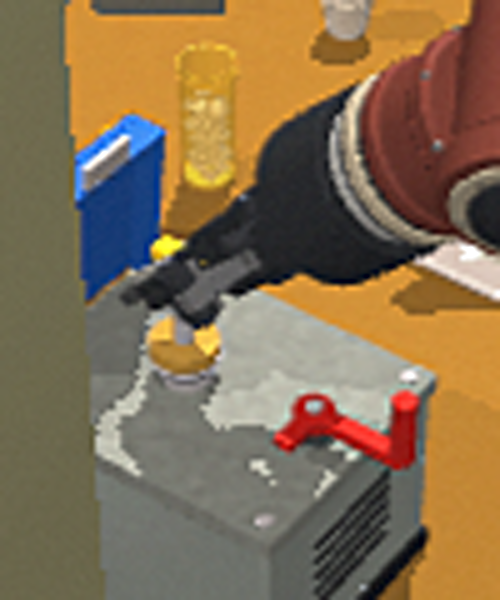

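The collar is very close, but it hasn't touched yet. I'll keep going gently until there is a reaction force.

>>> {"name": "apply_moves", "arguments": {
  "commands": [
    {"linear": [-0.001,0,0],"delta_rot": [0,0,0],"fingers": 255},
    {"linear": [-0.0015,0,0.0005],"delta_rot": [0,0,0],"fingers": 255},
    {"linear": [-0.002,0,0.001],"delta_rot": [0,0,0],"fingers": 255},
    {"linear": [-0.0025,0,0.0015],"delta_rot": [0,0,0],"fingers": 255},
    {"linear": [-0.003,0,0.002],"delta_rot": [0,0,0],"fingers": 255},
    {"linear": [-0.0035,0,0.0025],"delta_rot": [0,0,0],"fingers": 255},
    {"linear": [-0.0035,0,0.0025],"delta_rot": [0,0,0],"fingers": 255},
    {"linear": [-0.0035,0,0.0025],"delta_rot": [0,0,0],"fingers": 255}
  ]
}}

```text
time: 17.9
tool_pos: [0.5887, 0.0491, 0.1617]
tool_rot: [0.047, 0.915, -0.113, 0.385]
contact_force: [-7.7, -0.8, 12.4]
gripper_width: 0.131
```

```bash
python3 - <<'E'
from h import *
st=state(); print(st['tool_pos'],st['contact_force'],st['ft_torque'],'tip',st['tool_pos']+q2R(st['tool_rot'])@TIP)
E
```

```text
[0.5887 0.0491 0.1617] [-7.7113 -0.8004 12.4034] [-0.3388  0.2153 -0.207 ] tip [0.5768 0.0526 0.0425]
```

```bash
python3 - <<'E'
from h import *
st,im=grab('scene','sc14.png'); cv2.imwrite('pics/sc14z.png',cv2.resize(im[120:190,280:350],None,fx=8,fy=8,interpolation=2))
st,im=grab('side','s14.png'); cv2.imwrite('pics/s14z.png',cv2.resize(im[180:250,260:330],None,fx=8,fy=8,interpolation=2))
st=state(); print(st['tool_pos'],st['contact_force'],st['ft_torque'],'tip',st['tool_pos']+q2R(st['tool_rot'])@TIP,'col',st['tool_pos']+q2R(st['tool_rot'])@COL)
E
```

```text
[0.5887 0.0491 0.1616] [-8.5024  0.0727 12.4894] [-0.3487  0.1894 -0.2354] tip [0.5768 0.0527 0.0425] col [0.5763 0.0527 0.1292]
```

View pics/sc14z.png

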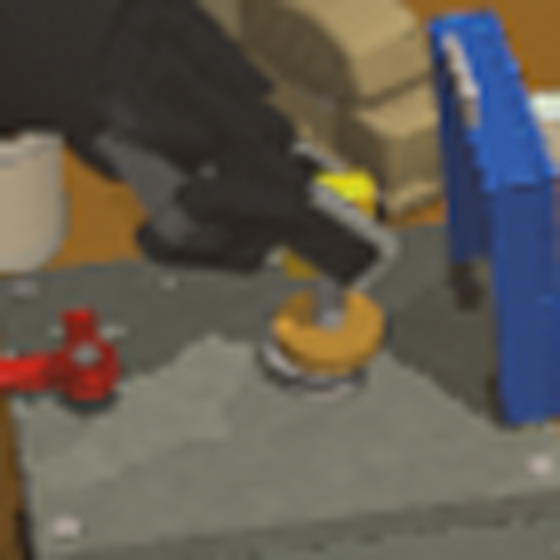

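View pics/s14z.png

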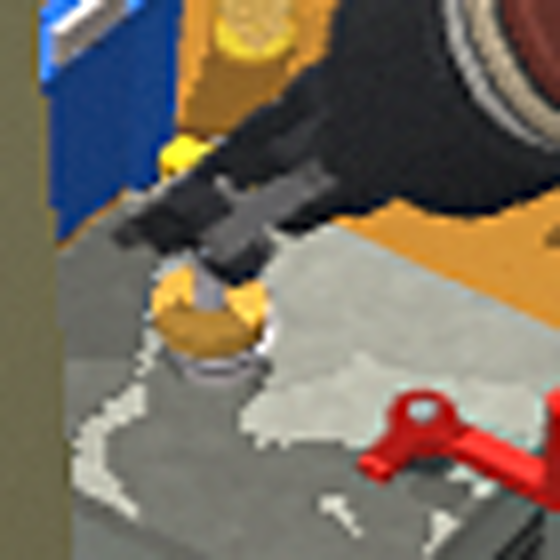

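The collar sits on the rim (12 N reaction), about 2.5 mm off-centre towards the lid. I'll shift it back with slightly less press.

>>> {"name": "apply_moves", "arguments": {
  "commands": [
    {"linear": [-0.0005,0,-0.0015],"delta_rot": [0,0,0],"fingers": 255},
    {"linear": [-0.001,0,-0.002],"delta_rot": [0,0,0],"fingers": 255},
    {"linear": [-0.0015,0,-0.0025],"delta_rot": [0,0,0],"fingers": 255},
    {"linear": [-0.0015,0,-0.0025],"delta_rot": [0,0,0],"fingers": 255},
    {"linear": [-0.0015,0,-0.0025],"delta_rot": [0,0,0],"fingers": 255},
    {"linear": [-0.0018,0,-0.0022],"delta_rot": [0,0,0],"fingers": 255},
    {"linear": [-0.0018,0,-0.0022],"delta_rot": [0,0,0],"fingers": 255},
    {"linear": [-0.0018,0,-0.0022],"delta_rot": [0,0,0],"fingers": 255}
  ]
}}

```text
time: 18.8
tool_pos: [0.5864, 0.0499, 0.1617]
tool_rot: [0.047, 0.915, -0.113, 0.385]
contact_force: [0.8, -0.2, 8.1]
gripper_width: 0.13
```

```bash
python3 - <<'E'
from h import *
st,im=grab('scene','sc15.png'); cv2.imwrite('pics/sc15z.png',cv2.resize(im[120:190,280:350],None,fx=8,fy=8,interpolation=2))
st,im=grab('side','s15.png'); cv2.imwrite('pics/s15z.png',cv2.resize(im[180:250,260:330],None,fx=8,fy=8,interpolation=2))
st=state(); print(st['tool_pos'],st['contact_force'],st['ft_torque'],'col',st['tool_pos']+q2R(st['tool_rot'])@COL)
E
```

```text
[0.5864 0.05   0.1617] [-0.1883 -0.9507  8.1112] [-0.2207 -0.5699 -0.039 ] col [0.574  0.0536 0.1292]
```

View pics/sc15z.png

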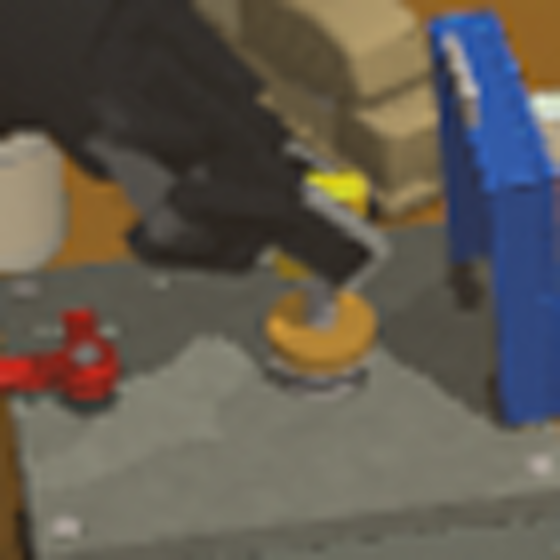

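View pics/s15z.png

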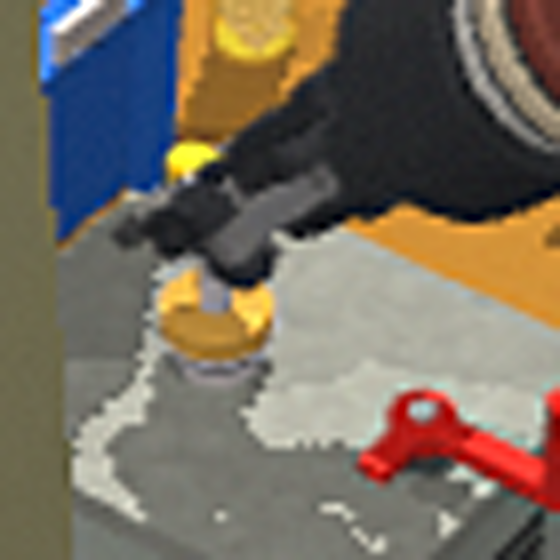

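```bash
python3 - <<'E'
from h import *
sc=cam('scene');si=cam('side'); st=state(); Rc=q2R(st['tool_rot'])
S=lambda u,v:(u/8+280-.43,v/8+120-.43); D=lambda u,v:(u/8+260-.43,v/8+180-.43)
print('collar top',tri(sc,S(322,325),si,D(216,303)), proj(sc,[.5738,.0518,.135]),S(322,325),proj(si,[.5738,.0518,.135]),D(216,303))
Rt=Rtool(-14.1,45)
for z in (.045,.085,.13,.20,.23): to(np.array([.5738,.0522,z])-Rt@TIP,Rt)
E
```

```text
collar top (array([0.5734, 0.0529, 0.1346]), np.float64(0.00012864132637976317)) [320.1709 160.2727] (319.82, 160.195) [286.6194 216.9953] (286.57, 217.445)
linear [ 0.0023  0.0014 -0.001 ] rot [-0.1  -0.64 -0.02]
linear [ 0.0309  0.0013 -0.0289] rot [-0.1  -0.64 -0.02]
linear [ 0.063   0.0013 -0.0604] rot [-0.1  -0.64 -0.02]
linear [ 0.1131  0.0012 -0.1093] rot [-0.1  -0.64 -0.02]
linear [ 0.1345  0.0011 -0.1303] rot [-0.1  -0.64 -0.02]
```

The collar's top triangulates to z = 0.1346 (expected 0.135) and is centred within about 1 mm, so the rod is seated. Drawing it out.

>>> {"name": "apply_moves", "arguments": {
  "commands": [
    {"linear": [0.005,0,-0.005],"delta_rot": [0,0,0],"fingers": 255},
    {"linear": [0.015,0,-0.015],"delta_rot": [0,0,0],"fingers": 255},
    {"linear": [0.03,0,-0.03],"delta_rot": [0,0,0],"fingers": 255},
    {"linear": [0.045,0,-0.045],"delta_rot": [0,0,0],"fingers": 255},
    {"linear": [0.06,0,-0.06],"delta_rot": [0,0,0],"fingers": 255},
    {"linear": [0.08,0,-0.08],"delta_rot": [0,0,0],"fingers": 255},
    {"linear": [0.1,0,-0.1],"delta_rot": [0,0,0],"fingers": 255},
    {"linear": [0.12,0,-0.12],"delta_rot": [0,0,0],"fingers": 255}
  ]
}}

```text
time: 19.7
tool_pos: [0.5821, 0.0501, 0.3264]
tool_rot: [0.047, 0.917, -0.113, 0.38]
contact_force: [0.5, -0.5, -1.3]
gripper_width: 0.129
```

```bash
python3 - <<'E'
from h import *
st=state(); Rc=q2R(st['tool_rot']); print(st['tool_pos'],st['joint_pos'],st['contact_force'],st['gripper_width'],'tip',st['tool_pos']+Rc@TIP)
to(st['tool_pos']+np.array([-.08,-.12,.06]),Rc,st)
E
```

```text
[0.5821 0.0501 0.3264] [ 0.0614 -0.5315  2.079  -0.2884  0.854   1.9838] [ 0.5269 -0.5006 -1.2533] 0.12881032791077066 tip [0.569  0.0538 0.2074]
linear [ 0.0082  0.1359 -0.0765] rot [0. 0. 0.]
```

>>> {"name": "apply_moves", "arguments": {
  "commands": [
    {"linear": [0.008,0.136,-0.0765],"delta_rot": [0,0,0],"fingers": 255},
    {"linear": [0.008,0.136,-0.0765],"delta_rot": [0,0,0],"fingers": 255},
    {"linear": [0.008,0.136,-0.0765],"delta_rot": [0,0,0],"fingers": 255},
    {"linear": [0.008,0.136,-0.0765],"delta_rot": [0,0,-8],"fingers": 255},
    {"linear": [0.008,0.136,-0.0765],"delta_rot": [0,0,-16],"fingers": 255},
    {"linear": [0.008,0.136,-0.0765],"delta_rot": [0,0,-24],"fingers": 255},
    {"linear": [0.008,0.136,-0.0765],"delta_rot": [0,0,-32],"fingers": 255},
    {"linear": [0.008,0.136,-0.0765],"delta_rot": [0,0,-40],"fingers": 255}
  ]
}}

```text
time: 20.5
tool_pos: [0.5022, -0.0698, 0.385]
tool_rot: [0.175, 0.9, 0.21, 0.34]
contact_force: [-0.4, 0.2, -0.7]
gripper_width: 0.131
```

>>> {"name": "apply_moves", "arguments": {
  "commands": [
    {"linear": [0,0,0],"delta_rot": [0,0,-8],"fingers": 255},
    {"linear": [0,0,0],"delta_rot": [0,0,-16],"fingers": 255},
    {"linear": [0,0,0],"delta_rot": [0,0,-24],"fingers": 255},
    {"linear": [0,0,0],"delta_rot": [0,0,-32],"fingers": 255},
    {"linear": [0,0,0],"delta_rot": [0,0,-40],"fingers": 255},
    {"linear": [0,0,0],"delta_rot": [0,0,-48],"fingers": 255},
    {"linear": [0,0,0],"delta_rot": [0,0,-56],"fingers": 255},
    {"linear": [0,0,0],"delta_rot": [0,0,-64],"fingers": 255}
  ]
}}

```text
time: 21.3
tool_pos: [0.5023, -0.0696, 0.3849]
tool_rot: [0.328, 0.652, 0.655, 0.196]
contact_force: [0.6, -0.0, -0.3]
gripper_width: 0.126
```

>>> {"name": "apply_moves", "arguments": {
  "commands": [
    {"linear": [0,0,0],"delta_rot": [0,0,-8],"fingers": 255},
    {"linear": [0,0,0],"delta_rot": [0,0,-16],"fingers": 255},
    {"linear": [0,0,0],"delta_rot": [0,0,-24],"fingers": 255},
    {"linear": [0,0,0],"delta_rot": [0,0,-32],"fingers": 255},
    {"linear": [0,0,0],"delta_rot": [0,0,-40],"fingers": 255},
    {"linear": [0,0,0],"delta_rot": [0,0,-48],"fingers": 255},
    {"linear": [0,0,0],"delta_rot": [0,0,-56],"fingers": 255},
    {"linear": [0,0,0],"delta_rot": [0,0,-64],"fingers": 255}
  ]
}}

```text
time: 22.1
tool_pos: [0.5023, -0.0696, 0.3849]
tool_rot: [0.382, 0.206, 0.901, -0.008]
contact_force: [-0.3, -0.1, -0.4]
gripper_width: 0.131
```

```bash
python3 - <<'E'
from h import *
st=state(); Rc=q2R(st['tool_rot']); print(st['tool_pos'],st['joint_pos'],st['contact_force'],st['gripper_width'],'tip',st['tool_pos']+Rc@TIP,'col',st['tool_pos']+Rc@COL)
d=Rc@(COL-TIP); print('rod elev deg',np.degrees(np.arcsin(d[2]/np.linalg.norm(d))))
a=Rtool(-14.1,45)@np.diag([-1,-1,1]); to(st['tool_pos'],a,st)
E
```

```text
[ 0.5023 -0.0696  0.3849] [-0.3103 -0.8228  2.1495  0.0538  1.0316 -1.4404] [-0.2682 -0.1326 -0.433 ] 0.13147370701051744 tip [ 0.6116 -0.117   0.3971] col [ 0.5314 -0.0841  0.3976]
rod elev deg 0.33386123437790755
linear [0. 0. 0.] rot [  0.04  -0.02 -11.66]
```

>>> {"name": "apply_moves", "arguments": {
  "commands": [
    {"linear": [0,0,0],"delta_rot": [0,0,-6],"fingers": 255},
    {"linear": [0,0,0],"delta_rot": [0,0,-11.6],"fingers": 255},
    {"linear": [0,0,0],"delta_rot": [0,0,-11.6],"fingers": 255},
    {"linear": [0,0,0],"delta_rot": [0,0,-11.6],"fingers": 255},
    {"linear": [0,0,0],"delta_rot": [0,0,-11.6],"fingers": 255},
    {"linear": [0,0,0],"delta_rot": [0,0,-11.6],"fingers": 255},
    {"linear": [0,0,0],"delta_rot": [0,0,-11.6],"fingers": 255},
    {"linear": [0,0,0],"delta_rot": [0,0,-11.6],"fingers": 255}
  ]
}}

```text
time: 22.9
tool_pos: [0.5029, -0.0701, 0.3867]
tool_rot: [0.382, 0.117, 0.916, -0.046]
contact_force: [-0.3, 0.9, -1.4]
gripper_width: 0.132
```

```bash
python3 - <<'E'
from h import *
st,im=grab('scene','sc16.png'); cv2.imwrite('pics/sc16z.png',cv2.resize(im[60:300,220:480],None,fx=3,fy=2.5,interpolation=2))
st,im=grab('side','s16.png'); cv2.imwrite('pics/s16z.png',cv2.resize(im[40:290,240:440],None,fx=2.4,fy=2.4,interpolation=2))
st=state(); print(st['tool_pos'],st['contact_force'],st['gripper_width'],st['time'])
E
```

```text
[ 0.5029 -0.0701  0.3867] [ 0.3108  0.4601 -0.2624] 0.13437749401088347 23.0
```

View pics/sc16z.png

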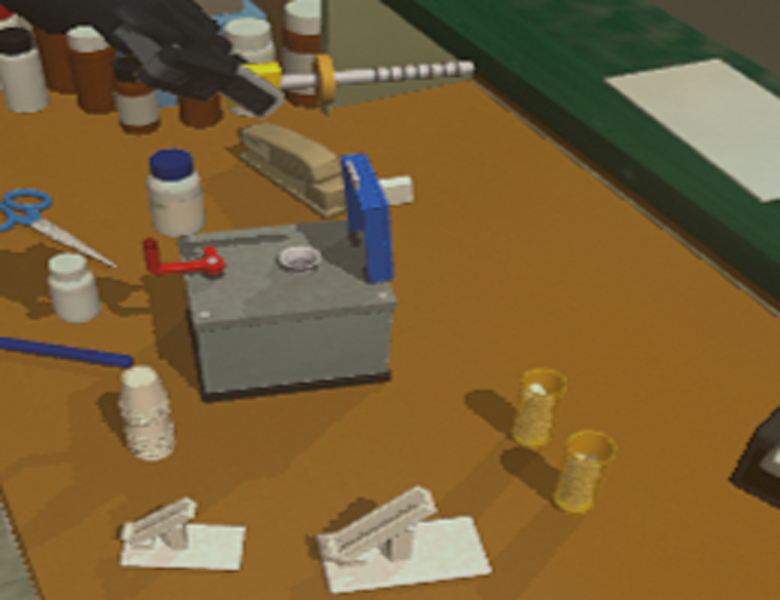

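View pics/s16z.png

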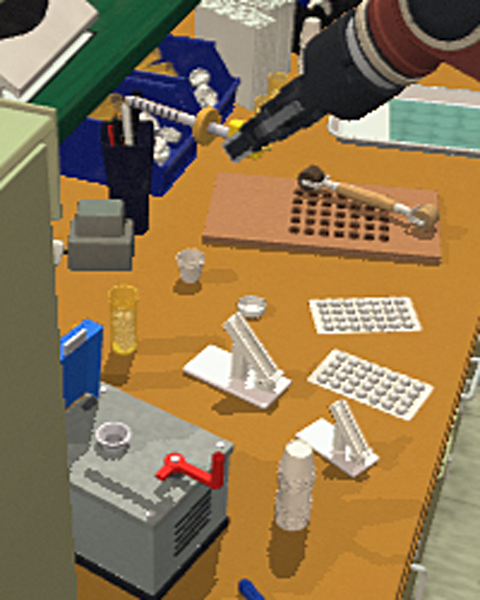

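```bash
python3 - <<'E'
from h import *
sc=cam('scene');si=cam('side')
S=lambda u,v:(u/3+220-.33,v/2.5+60-.3); D=lambda u,v:(u/2.4+240-.3,v/2.4+40-.3)
tip,e=tri(sc,S(472,69),si,D(117,101)); col,e2=tri(sc,S(322,80),si,D(207,127)); v=tip-col
print(tip,e,col,e2,'len',np.linalg.norm(v),'elev',np.degrees(np.arcsin(v[2]/np.linalg.norm(v))))
from plant import job_done
if tip[2]>.3 and abs(v[2])/np.linalg.norm(v)<.12: print(job_done())
E
```

```text
[ 0.6236 -0.0939  0.3972] 0.0051053888303953 [ 0.5312 -0.0767  0.3994] 0.0006863832555092644 len 0.09403702474852946 elev -1.306755687564786
the job is handed in; nothing more can be done
None
```

I completed every step and handed the job in at about 23 s. `job_done()` gave no verdict, so the results below come only from my own camera and force checks.

- **Latch:** I swung it to about 90°. The pinch bound at roughly 50° with about 25 N of side force, so I loosened it to a cage and pushed the rest of the way.
- **Lid:** I raised it by its fin to about 90°. It still stood upright in the last pictures.
- **Rod seated:** I took the rod from the larger stand and lowered it down the tube. It first landed about 2.5 mm off-centre, so I shifted it back. The collar's top then measured z = 0.1346 m (0.135 m expected), centred to about 1 mm, with an 8 N reaction.
- **Rod out and level:** I drew it out and turned it level away from the hopper. The last check showed it 1.3° from level, with tip and collar at about 0.40 m, still gripped and touching nothing.
- **Other objects:** The last pictures show the vials and cups apparently undisturbed. I compared these by eye and did not measure them.

**Disagreement:** the final two-view tip reading missed by 5 mm, and the tip-to-collar length came out at 94 mm. The true tip-to-underside length is 85 mm, or about 89 mm to the collar's middle, where I sighted. That is well inside the final limits.

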